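Tidy the finds, blade packs and vial into their places

TASK

Sort the things on the table: lay both dark-brown finds in the white tray, lay both blue-and-red blade packs flat in the blue tray, and stand the vial upright in the round black holder. Every piece should lie flat on the floor of its tray, none on top of another or on a wall; set the pieces down, do not drop or throw them. Leave the loupe and the green pencil where they lie.

Things in the scene. Friction and masses are not known exactly. Their poses are not given: they have to be found in the camera images.
- find_large_mid (a point): the larger dark-brown find (stone-like fragment), an irregular lump 22 x 33 x 18 mm (its x, y, z), loose on the table. The point is at its centre, 7 to 9 mm above the table; its x axis is the narrow way (a good grasp closes along x), z up. About 15 g
- find_small_mid (a point): the smaller dark-brown find (stone-like fragment), an irregular lump 19 x 24 x 18 mm (its x, y, z), loose on the table. The point is at its centre, 7 to 9 mm above the table; its x axis is the narrow way (a good grasp closes along x), z up. About 15 g
- pack_1_mid (a point): one of two alike flat card packs of spare blades, blue with a red end, 26 x 68 x 9 mm (its x, y, z), loose on the table. The point is at its centre, 4.5 mm above the table; a grasp closes along x, the narrow way; z up. About 30 g
- pack_2_mid (a point): the other of two alike flat card packs of spare blades, blue with a red end, 26 x 68 x 9 mm (its x, y, z), loose on the table. The point is at its centre, 4.5 mm above the table; a grasp closes along x, the narrow way; z up. About 30 g
- vial_mid (a point): small upright sample vial, pale with a black screw cap, 23 mm diameter, 54 mm tall, loose on the table. The point is at its centre, 27 mm above its base; z up along its axis. About 30 g; a grip 8 to 10 mm above the centre keeps the fingertips above the holder's wall
- white_tray: white shallow rectangular open tray for the finds, fixed in place, outside 104 mm along its x and 156 mm along its y, 18 mm high; walls and floor 4 mm thick, so inside 96 x 148 mm; a small tab stands out 9 mm at the middle of each short end. Origin at the centre of its underside, on the table, z up. The two finds fit apart, for instance 36 mm either side of the middle along y
- blue_tray: blue shallow rectangular open tray for the blade packs, fixed in place, outside 104 mm along its x and 156 mm along its y, 18 mm high; walls and floor 4 mm thick, so inside 96 x 148 mm; a small tab stands out 9 mm at the middle of each short end. Origin at the centre of its underside, on the table, z up. The two packs fit side by side with their long sides along the tray's x, for instance 36 mm either side of the middle along y
- vial_holder: black round holder for the vial, a shallow open dish fixed in place: outside diameter 64 mm at its foot, mouth 46 mm wide inside, wall 10 mm high, floor 4 mm above the table. Origin at the centre of its underside, on the table, z up
- loupe_mid (a point): bystander: small black folding loupe with a metal cover, 34 x 67 x 14 mm (x, y, z), loose among the things. The point is at its centre, 7 mm above the table
- pencil_mid (a point): bystander: short dark-green pencil, 6 x 87 x 7 mm (x, y, z), loose among the things. The point is at its centre, 3.5 mm above the table

How it is judged (in metres and radians):
At the end, for the whole second after the job is handed in: Centres in own tray: finds within 42 mm (tray x), 67 mm (y), under 22 mm above its underside; packs within 37, 67 and under 11 mm. Vial within 13 mm of the holder's centre, its centre under 35 mm up, tilt under 0.12 rad. At rest; loupe and pencil moved under 25 mm (x of find_large_mid in the frame of white_tray between -0.042 and 0.042 m and y of find_large_mid in the frame of white_tray between -0.067 and 0.067 m and z of each of find_large_mid, find_small_mid in the frame of white_tray below 0.022 m and linear speed of each of find_large, find_small, pack_1, pack_2, vial below 0.02 m/s and x of find_small_mid in the frame of white_tray between -0.042 and 0.042 m and y of find_small_mid in the frame of white_tray between -0.067 and 0.067 m and x of pack_1_mid in the frame of blue_tray between -0.037 and 0.037 m and y of pack_1_mid in the frame of blue_tray between -0.067 and 0.067 m and z of each of pack_1_mid, pack_2_mid in the frame of blue_tray below 0.011 m and x of pack_2_mid in the frame of blue_tray between -0.037 and 0.037 m and y of pack_2_mid in the frame of blue_tray between -0.067 and 0.067 m and horizontal distance between vial_mid and vial_holder below 0.013 m and z of vial_mid in the frame of vial_holder below 0.035 m and angle between vial_mid's own z axis and vertical below 0.12 rad and distance of each of loupe_mid, pencil_mid from where it was at the start of the episode below 0.025 m); the robot touches nothing.
It fails at once if the loupe or the pencil is pushed more than 25 mm away (distance of any of loupe_mid, pencil_mid from where it was at the start of the episode above 0.025 m).
It fails at once if a find, a pack or the vial is dropped or thrown: it flies free, touched by nothing, with its centre more than 65 mm above the table ((height (world z) of find_large_mid above 0.065 m and contact force between find_large and anything else below 0.002 N) or (height (world z) of find_small_mid above 0.065 m and contact force between find_small and anything else below 0.002 N) or (height (world z) of pack_1_mid above 0.065 m and contact force between pack_1 and anything else below 0.002 N) or (height (world z) of pack_2_mid above 0.065 m and contact force between pack_2 and anything else below 0.002 N) or (height (world z) of vial_mid above 0.065 m and contact force between vial and anything else below 0.002 N)).
It also fails if it takes over 133 s, if anything falls off the work surface, if the arm or the gripper's body presses on something with over 40 N, if the wrist force passes 120 N, or if a joint passes its speed limit or range.

ROBOT

A 6-joint arm with a two-finger parallel gripper is mounted at the origin on a cart in front of the work surface, level with it; the furniture and walls round the work are solid. World frame = base frame: x ahead of the robot, y to its left, z up, the work surface at z = 0. Lengths are in mm, angles in rad, forces in N, time in s.
With the tool pointing down it reaches from about 350 to 875 mm from the base axis. Payload 4.2 kg.
Tool frame: the origin (TCP) lies midway between the tips of the shut fingers; the grasp point (between the pads) lies 19 mm behind it; z points along the fingers, y is the line along which they close (so a half turn about z gives the same grasp; the last joint's range is limited). The gripper opens to 85 mm and grips with 20 to 120 N. Pads are 22 mm wide; open, the fingers measure 114 mm over their backs; the gripper's body (76 mm by 85 mm) begins 54 mm behind the grasp point. The pads swing forward as they close: fully open they stand 13 mm farther back than shut.
Start: joints at [1.362, 0.385, 0.008, 0, -1.194, -0.259], TCP at [281.794, 557.846, 231.312] pointing down, gripper open.
Joint ranges: [-3.14, 3.14], [-1.21, 2.06], [-1.07, 1.41], [-3.16, 2.05], [-2.99, -0.16], [-3.1, 3.1]. Speed limits (rad/s): [2.79, 2.79, 3.14, 3.14, 3.14, 3.14].

INTERFACE

Orientations are given as a unit quaternion [x, y, z, w].
In Python, from bench import arm gives the robot as it stands.
- The arm moves only by the tool send_rows, never from a script. Its argument "targets" is a list of rows, each an object of numbers: "gripper": the gripper command: -1 is fully open, 1 is shut, values between are in proportion; "x", "y", "z": the shift along the tool's x, y, z in cm; "ax", "ay", "az": the turn, a rotation vector about the tool's x, y, z in degrees. A call has 1 to 5 rows; each row shifts and turns the commanded pose from where the row before left it, along the tool's axes as they then stand; what a row does not reach is not made up. A row lasts 1/12 s, in which the tool goes at most 41.7 mm and 7.16 degrees, less where a joint would pass 70% of its speed; a pose out of reach is approached as far as the arm can. A call is refused whole if a number of a shift passes 4.17 or a number of a turn 7.16, either way. A call with a gripper value outside its range is refused whole. The fingers move at their own pace and stop on an object; the grip force is fixed at half the most. Time passes only in rows, so rows that do not move let the fingers close. It gives the time, the measured TCP pose, the force, the opening and the grip force at its end, in the units of the state.
- arm.read_state(): the state, without advancing time (a new reading comes with each control period).
- arm.get_image(name): name is "side" or "top" or "wrist"; returns (picture, depth): 384x512x3 uint8, red, green, blue; 384x512 float32, mm along the optical axis (not along the pixel's ray), 0 where there is no reading.
- arm.camera_model(name): a dict with "fx", "fy", "cx", "cy" (pixels), "cam_to_world" (4x4, takes a point from camera to world coordinates). Camera axes: x right, y down, z forward; pixel columns grow to the right and rows downward; lengths in mm; the calibration is good to about 2 mm. The wrist camera is an equidistant fisheye: a pixel r from the principal point sees the ray r / f radians off the axis. A picture is of the moment at which its call begins: read the wrist's pose just before it. camera_model takes no time and is no camera call; for the wrist camera it gives the pose at the moment of the call.
- arm.job_done(): hands the job in; it is judged then, once.
Trained networks look in the newest picture that a camera, given by its name, has taken for a name from the list of things; names that differ only in an ending like _2 or _b are one class to them, and where a whole thing is asked for, a point or a joint stands for the part that bears it (a point fixed in the world has none). Each returns a list of dicts, best first, with "score" (0 to 1); they miss things now and then, are a little off and sometimes report something else, mostly with a low value. They report only what shows in the picture. A call takes as long as a camera call.
- arm.boxes_of(camera, thing): "rect" ([left, top, width, height] in pixels, round what is visible of it).
The state is a dict: "clock": time; "joints": joint angles; "joint_vel": joint speeds; "joint_efforts": joint torques, N m; "position": TCP position; "ee_rot": TCP orientation; "contact_force": force on the tool from outside, world axes, zero at the start; "wrist_torque": the same for the moment, N m; "gripper_width": finger opening in mm; "grasp_force": force on a finger pad.
Only numpy, scipy, OpenCV 4.12 (cv2) and the standard library are available. Lean on these libraries where they do the work, as an engineer would, in place of code of your own. Each camera call takes 0.05 s, during which the arm holds its last target. There are 200 camera calls.

## Working session

There is one attempt and no reset: what is moved stays moved. The work goes in short steps, Python scripts to look and compute and a tool call to move; the robot and the scene stay as the last step left them, time stands still between calls to the robot, and variables do not carry over. Pictures are saved under pics/ and viewed, at most 14 in all, crops included, and the job is handed in when it is done.

Besides the shell and the picture viewer there is one more tool, called after "Emit:" in YAML: its name, and indented under it one key for each argument. send_rows: Moves the arm, as the interface text tells. Its arguments: {"type":"object","properties":{"targets":{"type":"array"}},"required":["targets"]}

```bash
mkdir -p pics
python3 - <<'E'
from bench import arm
import cv2,numpy as np
s=arm.read_state(); print({k:np.round(v,3).tolist() for k,v in s.items()})
for c in ("top","side"):
    im,d=arm.get_image(c); cv2.imwrite(f"pics/{c}1.png",im[:,:,::-1]); m=arm.camera_model(c); print(c,{k:np.round(v,3).tolist() for k,v in m.items()})
    np.save(f"{c}.npy",d)
    for t in ["find_large_mid","find_small_mid","pack_1_mid","vial_mid","white_tray","blue_tray","vial_holder","loupe_mid","pencil_mid"]:
        print(c,t,[(round(b["score"],2),np.round(b["rect"]).tolist()) for b in arm.boxes_of(c,t)][:4])
E
```

```text
{'clock': 0.0, 'joints': [1.362, 0.386, 0.007, -0.0, -1.194, -0.259], 'joint_vel': [0.001, -0.0, -0.001, -0.001, -0.0, -0.0], 'joint_efforts': [-0.001, -39.229, 18.84, 4.186, -0.005, 0.0], 'position': [281.552, 557.349, 230.224], 'ee_rot': [0.973, -0.232, -0.0, 0.001], 'contact_force': [-0.369, 0.29, -0.166], 'wrist_torque': [-0.001, -0.008, 0.004], 'grasp_force': 0.0, 'gripper_width': 85.283}
top {'fx': 357.961, 'fy': 357.961, 'cx': 250.699, 'cy': 189.526, 'cam_to_world': [[-0.129, -0.97, 0.207, 322.665], [-0.992, 0.126, -0.032, 20.541], [0.005, -0.21, -0.978, 931.074], [0.0, 0.0, 0.0, 1.0]]}
top find_large_mid [(0.51, [246.0, 206.0, 13.0, 29.0])]
top find_small_mid [(0.46, [114.0, 230.0, 2.0, 3.0])]
top pack_1_mid [(0.85, [332.0, 197.0, 17.0, 24.0]), (0.47, [374.0, 197.0, 9.0, 8.0])]
top vial_mid [(0.58, [298.0, 211.0, 9.0, 8.0])]
top white_tray [(0.95, [207.0, 126.0, 68.0, 55.0])]
top blue_tray [(0.72, [124.0, 138.0, 69.0, 46.0])]
top vial_holder [(0.59, [320.0, 135.0, 21.0, 20.0])]
top loupe_mid [(0.74, [152.0, 219.0, 15.0, 21.0]), (0.17, [205.0, 126.0, 71.0, 55.0])]
top pencil_m
[... 204 characters left out ...]
-0.377, 504.468], [0.0, 0.0, 0.0, 1.0]]}
side find_large_mid [(0.59, [216.0, 211.0, 31.0, 7.0])]
side find_small_mid []
side pack_1_mid [(0.86, [262.0, 249.0, 32.0, 11.0])]
side vial_mid [(0.73, [333.0, 228.0, 28.0, 15.0]), (0.69, [251.0, 214.0, 11.0, 22.0])]
side white_tray [(0.72, [226.0, 158.0, 54.0, 30.0]), (0.62, [256.0, 182.0, 70.0, 29.0])]
side blue_tray [(0.95, [226.0, 160.0, 51.0, 30.0])]
side vial_holder [(0.63, [205.0, 193.0, 28.0, 6.0]), (0.59, [333.0, 227.0, 33.0, 14.0]), (0.18, [225.0, 161.0, 52.0, 28.0])]
side loupe_mid [(0.73, [248.0, 214.0, 10.0, 20.0]), (0.58, [185.0, 180.0, 22.0, 7.0]), (0.19, [255.0, 182.0, 71.0, 29.0])]
side pencil_mid [(0.52, [204.0, 196.0, 23.0, 2.0])]
```

```bash
python3 -c "
import cv2
a=cv2.imread('pics/top1.png');cv2.imwrite('pics/top1c.png',cv2.resize(a[110:280,100:420],None,fx=2.5,fy=2.5,interpolation=cv2.INTER_CUBIC))"
```

```text
(no output)
```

View pics/top1c.png

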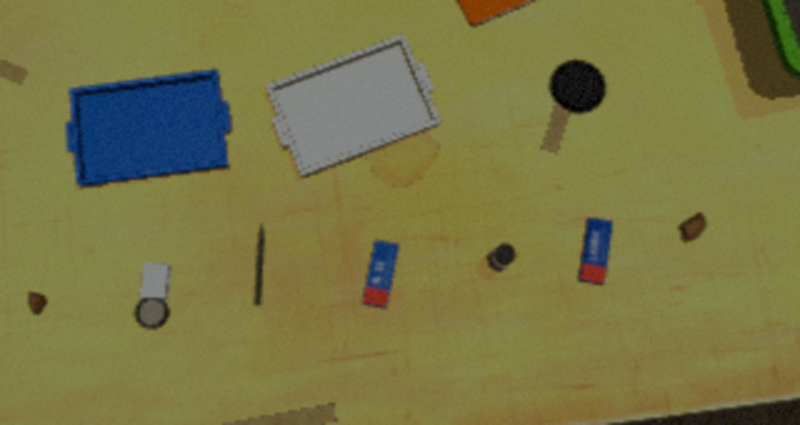

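The top view at 2.5x (crop offset 100,110) shows, in crop pixels:

| Thing | Crop position |
|---|---|
| Blue tray | (150,128) |
| White tray | (352,108) |
| Holder | (578,86) |
| Small find | (37,302) |
| Loupe | (152,295) |
| Pencil | (260,265) |
| Pack | (381,273) |
| Vial | (502,258) |
| Pack | (596,250) |
| Large find | (693,227) |

Several network boxes are wrong: the "find_large" box is on a pack. I'll segment at the positions seen in the picture instead.

```bash
cat > h.py <<'E'
import numpy as np,cv2
from bench import arm
from scipy.spatial.transform import Rotation as R
def ray(m,uv,fish):
    uv=np.atleast_2d(np.asarray(uv,float)); x=(uv-[m["cx"],m["cy"]])/[m["fx"],m["fy"]]
    if fish:
        r=np.linalg.norm(x,axis=1,keepdims=True)+1e-9
        d=np.hstack([x/r*np.sin(r),np.cos(r)])
    else: d=np.hstack([x,np.ones((len(x),1))])
    return d
def toplane(m,uv,z,fish=False):
    T=np.array(m["cam_to_world"]); d=ray(m,uv,fish)@T[:3,:3].T; o=T[:3,3]
    return o+d*((z-o[2])/d[:,2])[:,None]
def seg(im,win,thr=30):
    "pixels in window (l,t,w,h) unlike the window's border, largest component"
    l,t,w,h=win; p=cv2.cvtColor(im[t:t+h,l:l+w],cv2.COLOR_RGB2LAB).astype(float)
    b=np.median(np.vstack([p[0],p[-1],p[:,0],p[:,-1]]),0)
    k=(np.linalg.norm(p-b,axis=2)>thr).astype(np.uint8)
    n,lab,st,_=cv2.connectedComponentsWithStats(k); i=1+np.argmax(st[1:,4])
    v,u=np.nonzero(lab==i); return np.c_[u+l,v+t]
def rect(P):
    (c,s,a)=cv2.minAreaRect(P[:,:2].astype(np.float32))
    if s[0]<s[1]: s=s[::-1]; a+=90
    return np.round(c,1),np.round(s,1),round((a+90)%180-90,1)  # angle of long axis from world x
E
python3 - <<'E'
from h import *
im=cv2.imread("pics/top1.png")[:,:,::-1].copy(); m=arm.camera_model("top")
D=np.load("top.npy")
W={"blue":(150,128,190,140,10),"white":(352,108,190,155,10),"holder":(578,86,70,66,5),"fs":(37,302,40,44,9),"loupe":(152,295,56,90,7),"pencil":(260,265,30,110,3),"packA":(381,273,60,90,5),"vial":(502,258,56,56,40),"packB":(596,250,60,90,5),"fl":(693,227,56,56,9)}
for k,(u,v,w,h,z) in W.items():
    u,v,w,h=u/2.5+100,v/2.5+110,w/2.5,h/2.5
    q=seg(im,(int(u-w/2),int(v-h/2),int(w),int(h)),18)
    P=toplane(m,q,z); dm=np.median(D[q[:,1],q[:,0]]); 
    T=np.array(m["cam_to_world"]); dd=ray(m,q,False)*D[q[:,1],q[:,0]][:,None]; hz=(dd@T[:3,:3].T+T[:3,3])[:,2]
    print(k,len(q),rect(P),"mean",np.round(P.mean(0)[:2],1),"z",np.round(np.percentile(hz,[10,50,90]),1))
E
```

```text
blue 2621 (array([627.2, 223.8]), array([177.9, 116.6]), -89.8) mean [626.9 224.1] z [ 1.4  4.3 17.4]
white 2507 (array([623.,   4.]), array([177.6, 117.6]), -75.9) mean [623.2   4.3] z [ 1.4  4.  17.1]
holder 442 (array([ 615.9, -241. ]), array([65.3, 63.5]), -4.3) mean [ 614.6 -239.5] z [0.5 3.6 8.8]
fs 62 (array([456.5, 351.5]), array([23.9, 17.9]), -3.0) mean [456. 352.] z [ 0.2 11.1 15.7]
loupe 319 (array([448.1, 234.8]), array([67. , 36.5]), -7.5) mean [447.  233.5] z [ 2.7 11.7 14.7]
pencil 111 (array([467. , 122.3]), array([86.8,  9. ]), -9.3) mean [464.  122.7] z [-0.3  4.3  7.4]
packA 299 (array([440.6,  -1.6]), array([71.1, 29.1]), -17.9) mean [440.2  -1.6] z [ 2.2  8.4 10.6]
vial 110 (array([ 436.6, -122.7]), array([32.7, 22.9]), -53.1) mean [ 436.9 -123.1] z [ 0.4 49.2 53.8]
packB 307 (array([ 435.4, -228.5]), array([71.6, 30.2]), -18.1) mean [ 435.2 -228.1] z [ 2.1  8.5 10.8]
fl 101 (array([ 446.6, -332.5]), array([35. , 21.7]), -54.9) mean [ 446.2 -332.5] z [-0.5 11.1 14.4]
```

Sizes and heights all match the given ones. With tool yaw φ, tool x = (cosφ, sinφ) and tool y = (sinφ, -cosφ), so φ should equal the long-axis angle. I'll start with the small find.

Emit:
send_rows:
  targets:
    - {"gripper": -1, "x": 0, "y": 0, "z": 2.5, "ax": 0, "ay": 0, "az": -5.95}
    - {"gripper": -1, "x": 0, "y": 0, "z": 2.5, "ax": 0, "ay": 0, "az": -5.95}
    - {"gripper": -1, "x": 0, "y": 0, "z": 2.5, "ax": 0, "ay": 0, "az": -5.95}
    - {"gripper": -1, "x": 0, "y": 0, "z": 2.5, "ax": 0, "ay": 0, "az": -5.95}

```text
clock: 1.33
position: [281.8, 557.9, 130.6]
ee_rot: [1.0, -0.024, 0.0, -0.0]
contact_force: [-0.0, 0.3, 0.2]
gripper_width: 85.6
grasp_force: 0.0
```

Emit:
send_rows:
  targets:
    - {"gripper": -1, "x": 2.31, "y": 2.45, "z": 0, "ax": 0, "ay": 0, "az": 0}
    - {"gripper": -1, "x": 2.31, "y": 2.45, "z": 0, "ax": 0, "ay": 0, "az": 0}
    - {"gripper": -1, "x": 2.31, "y": 2.45, "z": 0, "ax": 0, "ay": 0, "az": 0}
    - {"gripper": -1, "x": 2.31, "y": 2.45, "z": 0, "ax": 0, "ay": 0, "az": 0}

```text
clock: 1.67
position: [369.6, 454.2, 131.1]
ee_rot: [1.0, -0.026, 0.0, 0.0]
contact_force: [-0.4, 0.5, 0.1]
gripper_width: 85.7
grasp_force: 0.0
```

Emit:
send_rows:
  targets:
    - {"gripper": -1, "x": 2.31, "y": 2.45, "z": 0, "ax": 0, "ay": 0, "az": 0}
    - {"gripper": -1, "x": 2.31, "y": 2.45, "z": 0, "ax": 0, "ay": 0, "az": 0}
    - {"gripper": -1, "x": 2.31, "y": 2.45, "z": 0, "ax": 0, "ay": 0, "az": 0}
    - {"gripper": -1, "x": 2.31, "y": 2.45, "z": 0, "ax": 0, "ay": 0, "az": 0}
    - {"gripper": -1, "x": 0, "y": 0, "z": 0, "ax": 0, "ay": 0, "az": 0}

```text
clock: 2.08
position: [458.6, 348.5, 131.4]
ee_rot: [1.0, -0.029, -0.0, 0.0]
contact_force: [-0.2, 0.4, 0.2]
gripper_width: 85.4
grasp_force: 0.0
```

```bash
cat >> h.py <<'E'
def pose():
    s=arm.read_state(); q=s["ee_rot"]; X=R.from_quat(q).as_matrix()
    return np.array(s["position"]),np.degrees(np.arctan2(X[1,0],X[0,0])),X
def plan(x,y,z,phi):
    "print tool-frame turn (deg) and the shift (cm) to be made after the turn"
    p,f,X=pose(); d=np.array([x,y,z])-p; a=np.radians(phi)
    print("at",np.round(p,1),"yaw",round(f,1),"tilt",round(np.degrees(np.arccos(-X[2,2])),2),"| az",round((f-phi+180)%360-180,1),"then x,y,z cm",
      np.round([d[0]*np.cos(a)+d[1]*np.sin(a),d[0]*np.sin(a)-d[1]*np.cos(a),-d[2]],0)/10,"clock",round(arm.read_state()["clock"],2))
E
python3 - <<'E'
from h import *
plan(456,352,1,-3)
m=arm.camera_model("wrist"); im,d=arm.get_image("wrist"); cv2.imwrite("pics/w1.png",im[:,:,::-1])
print({k:np.round(v,2).tolist() for k,v in m.items()})
print([(round(b["score"],2),np.round(b["rect"]).tolist()) for b in arm.boxes_of("wrist","find_small_mid")][:4])
E
```

```text
at [458.6 348.5 131.4] yaw -3.3 tilt 0.06 | az -0.3 then x,y,z cm [-0.3 -0.3 13. ] clock 2.08
{'fx': 297.32, 'fy': 297.32, 'cx': 252.74, 'cy': 190.42, 'cam_to_world': [[-0.06, -0.96, -0.29, 531.51], [-1.0, 0.06, 0.01, 344.72], [0.0, 0.29, -0.96, 274.36], [0.0, 0.0, 0.0, 1.0]]}
[(0.69, [239.0, 174.0, 22.0, 24.0])]
```

View pics/w1.png

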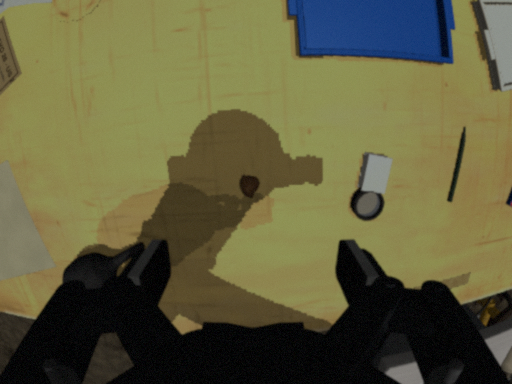

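The wrist view shows the small find, dark, at about pixel (249,186) inside the gripper's shadow; the loupe is clear at (370,190). I'll segment it by darkness and compare with the top estimate.

```bash
cat >> h.py <<'E'
def dark(im,win,thr=60):
    l,t,w,h=win; k=(im[t:t+h,l:l+w].max(2)<thr).astype(np.uint8)
    n,lab,st,_=cv2.connectedComponentsWithStats(k); i=1+np.argmax(st[1:,4]); v,u=np.nonzero(lab==i); return np.c_[u+l,v+t]
E
python3 - <<'E'
from h import *
im=cv2.imread("pics/w1.png")[:,:,::-1].copy(); m=arm.camera_model("wrist")
print(im[186,249],im[165,249])
for t in (60,75):
    q=dark(im,(230,168,42,38),t); P=toplane(m,q,9,True); print(len(q),rect(P),P.mean(0))
E
```

```text
[51 34 21] [94 79 44]
341 (array([455.4, 356.2]), array([20.8, 17.9]), -28.7) [455.1494046  355.19703654   9.        ]
614 (array([451.1, 358.2]), array([30.3, 30.2]), 86.8) [449.9134518 357.2523891   9.       ]
```

Emit:
send_rows:
  targets:
    - {"gripper": -1, "z": 2.5, "az": 4.35, "x": 0, "y": 0, "ax": 0, "ay": 0}
    - {"gripper": -1, "z": 2.5, "az": 4.35, "x": 0, "y": 0, "ax": 0, "ay": 0}
    - {"gripper": -1, "x": -0.42, "y": -0.47, "z": 2.5, "ax": 0, "ay": 0, "az": 0}
    - {"gripper": -1, "x": 0, "y": 0, "z": 3.0, "ax": 0, "ay": 0, "az": 0}
    - {"gripper": -1, "x": 0, "y": 0, "z": 2.4, "ax": 0, "ay": 0, "az": 0}

```text
clock: 2.6
position: [451.8, 358.9, 0.8]
ee_rot: [0.995, -0.101, -0.0, 0.0]
contact_force: [0.3, 0.2, -0.7]
gripper_width: 85.3
grasp_force: 0.0
```

Emit:
send_rows:
  targets:
    - {"gripper": 1, "x": 0, "y": 0, "z": 0, "ax": 0, "ay": 0, "az": 0}
    - {"gripper": 1, "x": 0, "y": 0, "z": 0, "ax": 0, "ay": 0, "az": 0}
    - {"gripper": 1, "x": 0, "y": 0, "z": 0, "ax": 0, "ay": 0, "az": 0}
    - {"gripper": 1, "x": 0, "y": 0, "z": 0, "ax": 0, "ay": 0, "az": 0}
    - {"gripper": 1, "x": 0, "y": 0, "z": 0, "ax": 0, "ay": 0, "az": 0}

```text
clock: 3.02
position: [453.6, 359.1, 4.2]
ee_rot: [0.995, -0.102, 0.001, -0.002]
contact_force: [0.1, 0.8, -0.3]
gripper_width: 25.6
grasp_force: 0.1
```

Emit:
send_rows:
  targets:
    - {"gripper": 1, "x": 0, "y": 0, "z": 0, "ax": 0, "ay": 0, "az": 0}
    - {"gripper": 1, "x": 0, "y": 0, "z": 0, "ax": 0, "ay": 0, "az": 0}
    - {"gripper": 1, "x": 0, "y": 0, "z": 0, "ax": 0, "ay": 0, "az": 0}
    - {"gripper": 1, "x": 0, "y": 0, "z": 0, "ax": 0, "ay": 0, "az": 0}

```text
clock: 3.35
position: [453.7, 358.9, 4.2]
ee_rot: [0.995, -0.102, 0.001, -0.001]
contact_force: [-1.2, -0.4, 6.9]
gripper_width: 14.8
grasp_force: 58.6
```

Emit:
send_rows:
  targets:
    - {"gripper": 1, "x": 0, "y": 0, "z": -1.0, "ax": 0, "ay": 0, "az": 0}
    - {"gripper": 1, "x": 0, "y": 0, "z": -1.0, "ax": 0, "ay": 0, "az": -6.4}
    - {"gripper": 1, "x": 0, "y": 0, "z": -1.0, "ax": 0, "ay": 0, "az": -6.4}
    - {"gripper": 1, "x": 0, "y": 0, "z": -1.0, "ax": 0, "ay": 0, "az": -6.4}
    - {"gripper": 1, "x": 0, "y": 0, "z": -1.0, "ax": 0, "ay": 0, "az": -6.4}

```text
clock: 3.77
position: [452.9, 357.7, 53.4]
ee_rot: [0.992, 0.124, 0.0, -0.0]
contact_force: [-0.9, -0.1, -0.1]
gripper_width: 14.1
grasp_force: 58.7
```

Emit:
send_rows:
  targets:
    - {"gripper": 1, "x": 0.71, "y": 3.18, "z": 0, "ax": 0, "ay": 0, "az": 0}
    - {"gripper": 1, "x": 0.71, "y": 3.18, "z": 0, "ax": 0, "ay": 0, "az": 0}
    - {"gripper": 1, "x": 0.71, "y": 3.18, "z": 0, "ax": 0, "ay": 0, "az": 0}
    - {"gripper": 1, "x": 0.71, "y": 3.18, "z": 0, "ax": 0, "ay": 0, "az": 0}
    - {"gripper": 1, "x": 0.71, "y": 3.18, "z": 0, "ax": 0, "ay": 0, "az": 0}

```text
clock: 4.18
position: [526.0, 210.7, 53.1]
ee_rot: [0.993, 0.121, 0.0, -0.0]
contact_force: [0.9, -0.4, 0.4]
gripper_width: 14.2
grasp_force: 58.7
```

Emit:
send_rows:
  targets:
    - {"gripper": 1, "x": 0.71, "y": 3.18, "z": 0, "ax": 0, "ay": 0, "az": 0}
    - {"gripper": 1, "x": 0.71, "y": 3.18, "z": 0, "ax": 0, "ay": 0, "az": 0}
    - {"gripper": 1, "x": 0.71, "y": 3.18, "z": 0, "ax": 0, "ay": 0, "az": 0}
    - {"gripper": 1, "x": 0.71, "y": 3.18, "z": 0, "ax": 0, "ay": 0, "az": 0}
    - {"gripper": 1, "x": 0.71, "y": 3.18, "z": 0, "ax": 0, "ay": 0, "az": 0}

```text
clock: 4.6
position: [598.7, 64.6, 53.1]
ee_rot: [0.993, 0.121, 0.0, -0.0]
contact_force: [2.0, 1.5, 0.3]
gripper_width: 14.1
grasp_force: 58.7
```

Emit:
send_rows:
  targets:
    - {"gripper": 1, "x": 0.71, "y": 3.18, "z": 0, "ax": 0, "ay": 0, "az": 0}
    - {"gripper": 1, "x": 0, "y": 0, "z": 0, "ax": 0, "ay": 0, "az": 0}
    - {"gripper": 1, "x": 0, "y": 0, "z": 0, "ax": 0, "ay": 0, "az": 0}
    - {"gripper": 1, "x": 0, "y": 0, "z": 0, "ax": 0, "ay": 0, "az": 0}

```text
clock: 4.93
position: [612.4, 36.9, 52.5]
ee_rot: [0.993, 0.121, -0.0, -0.0]
contact_force: [-0.5, 0.1, -0.4]
gripper_width: 14.8
grasp_force: 58.7
```

Run:
```python
from h import *
plan(614.2,38.9,9,14)
im,d=arm.get_image("wrist"); cv2.imwrite("pics/w2.png",im[:,:,::-1])
```

```text
at [612.4  36.9  52.5] yaw 13.9 tilt 0.02 | az -0.1 then x,y,z cm [ 0.2 -0.1  4.4] clock 4.93
```

View pics/w2.png

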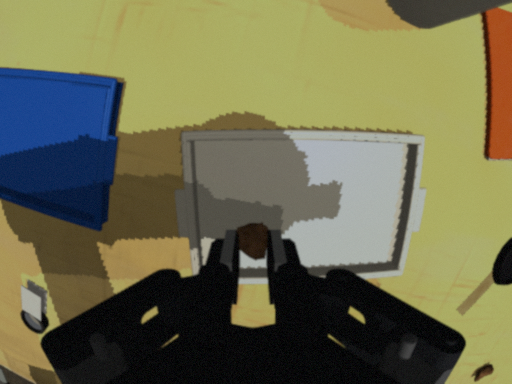

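The wrist view shows the find held between the pads at (253,240), above the left half of the white tray and well aligned with it. I'll lower it, open partly and lift.

Emit:
send_rows:
  targets:
    - {"gripper": 1, "x": 0, "y": 0, "z": 2.4, "ax": 0, "ay": 0, "az": 0}
    - {"gripper": 1, "x": 0, "y": 0, "z": 1.2, "ax": 0, "ay": 0, "az": 0}
    - {"gripper": 1, "x": 0, "y": 0, "z": 0.5, "ax": 0, "ay": 0, "az": 0}
    - {"gripper": 1, "x": 0, "y": 0, "z": 0.25, "ax": 0, "ay": 0, "az": 0}
    - {"gripper": 1, "x": 0, "y": 0, "z": 0, "ax": 0, "ay": 0, "az": 0}

```text
clock: 5.4
position: [612.2, 37.7, 8.8]
ee_rot: [0.993, 0.122, -0.001, 0.0]
contact_force: [0.9, 0.1, 0.1]
gripper_width: 14.6
grasp_force: 58.7
```

Emit:
send_rows:
  targets:
    - {"gripper": 1, "x": 0, "y": 0, "z": 0, "ax": 0, "ay": 0, "az": 0}
    - {"gripper": 0.2, "x": 0, "y": 0, "z": 0, "ax": 0, "ay": 0, "az": 0}
    - {"gripper": 0.2, "x": 0, "y": 0, "z": 0, "ax": 0, "ay": 0, "az": 0}
    - {"gripper": 0.2, "x": 0, "y": 0, "z": 0, "ax": 0, "ay": 0, "az": 0}
    - {"gripper": 0.2, "x": 0, "y": 0, "z": 0, "ax": 0, "ay": 0, "az": 0}

```text
clock: 5.82
position: [612.9, 37.1, 9.0]
ee_rot: [0.993, 0.121, 0.0, -0.0]
contact_force: [-0.5, 0.3, -0.5]
gripper_width: 34.0
grasp_force: 0.0
```

Emit:
send_rows:
  targets:
    - {"gripper": 0.2, "x": 0, "y": 0, "z": -2, "ax": 0, "ay": 0, "az": 0}
    - {"gripper": 0.2, "x": 0, "y": 0, "z": -3, "ax": 0, "ay": 0, "az": 0}
    - {"gripper": -1, "x": 0, "y": 0, "z": -3, "ax": 0, "ay": 0, "az": 0}
    - {"gripper": -1, "x": 0, "y": 0, "z": 0, "ax": 0, "ay": 0, "az": 0}

```text
clock: 6.15
position: [617.0, 37.8, 95.5]
ee_rot: [0.993, 0.122, 0.006, -0.0]
contact_force: [0.8, 0.5, 1.5]
gripper_width: 57.4
grasp_force: 0.0
```

Run:
```python
from h import *
plan(440.4,-1.6,1,-18)
im,d=arm.get_image("wrist"); cv2.imwrite("pics/w3.png",im[:,:,::-1])
m=arm.camera_model("wrist"); q=dark(im,(200,160,110,70),60); print(len(q),q.mean(0),toplane(m,q,13,True).mean(0))
```

```text
at [617.   37.8  95.5] yaw 14.0 tilt 0.72 | az 32.0 then x,y,z cm [-15.6   9.2   9.5] clock 6.15
440 [252.07727273 197.55454545] [615.81803962  38.4612209   13.        ]
```

The small find lies in the white tray at about (616,38). Next is the nearer pack.

Emit:
send_rows:
  targets:
    - {"gripper": -1, "x": 0, "y": 0, "z": -0.8, "ax": 0, "ay": 0, "az": 6.4}
    - {"gripper": -1, "x": 0, "y": 0, "z": -0.8, "ax": 0, "ay": 0, "az": 6.4}
    - {"gripper": -1, "x": 0, "y": 0, "z": -0.8, "ax": 0, "ay": 0, "az": 6.4}
    - {"gripper": -1, "x": 0, "y": 0, "z": 0, "ax": 0, "ay": 0, "az": 6.4}
    - {"gripper": -1, "x": 0, "y": 0, "z": 0, "ax": 0, "ay": 0, "az": 6.4}

```text
clock: 6.62
position: [612.5, 37.0, 112.4]
ee_rot: [0.987, -0.16, -0.0, -0.0]
contact_force: [0.3, 0.6, 0.6]
gripper_width: 85.0
grasp_force: 0.0
```

Emit:
send_rows:
  targets:
    - {"gripper": -1, "x": -3.04, "y": 1.8, "z": 0, "ax": 0, "ay": 0, "az": 0}
    - {"gripper": -1, "x": -3.04, "y": 1.8, "z": 0, "ax": 0, "ay": 0, "az": 0}
    - {"gripper": -1, "x": -3.04, "y": 1.8, "z": 0, "ax": 0, "ay": 0, "az": 0}
    - {"gripper": -1, "x": -3.04, "y": 1.8, "z": 0, "ax": 0, "ay": 0, "az": 0}
    - {"gripper": -1, "x": -3.04, "y": 1.8, "z": 0, "ax": 0, "ay": 0, "az": 0}

```text
clock: 7.03
position: [437.9, -1.9, 111.8]
ee_rot: [0.988, -0.158, -0.001, 0.0]
contact_force: [-0.2, 0.7, 0.8]
gripper_width: 85.0
grasp_force: 0.0
```

Emit:
send_rows:
  targets:
    - {"gripper": -1, "x": 0, "y": 0, "z": 0, "ax": 0, "ay": 0, "az": 0}
    - {"gripper": -1, "x": 0, "y": 0, "z": 0, "ax": 0, "ay": 0, "az": 0}
    - {"gripper": -1, "x": 0, "y": 0, "z": 0, "ax": 0, "ay": 0, "az": 0}

```text
clock: 7.28
position: [441.0, -1.1, 113.0]
ee_rot: [0.988, -0.157, 0.001, -0.0]
contact_force: [0.1, -1.1, 0.5]
gripper_width: 85.3
grasp_force: 0.0
```

Run:
```python
from h import *
plan(440.4,-1.6,1,-18)
im,d=arm.get_image("wrist"); cv2.imwrite("pics/w4.png",im[:,:,::-1])
print([(round(b["score"],2),np.round(b["rect"]).tolist()) for b in arm.boxes_of("wrist","pack_1_mid")][:4])
```

```text
at [441.   -1.1 113. ] yaw -18.1 tilt 0.07 | az -0.1 then x,y,z cm [-0.   0.1 11.2] clock 7.28
[(0.74, [453.0, 89.0, 27.0, 70.0])]
```

View pics/w4.png

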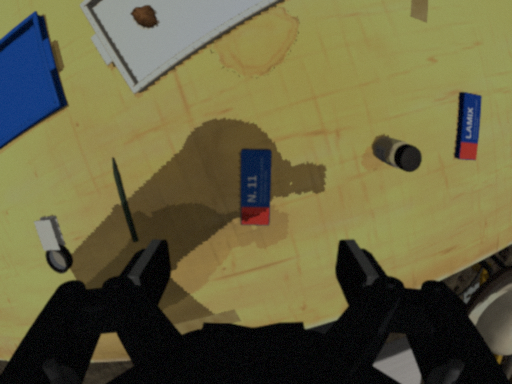

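The wrist view shows the pack upright in the image, centre about (256,187). The vial cap is at (407,157), the other pack at (469,126), and the small find lies flat in the white tray at (145,16).

Run:
```python
from h import *
m=arm.camera_model("wrist")
for n,uv,z in [("A",[(241,150),(271,150),(270,224),(240,224)],9),("vialcap",[(407,157)],54),("B",[(460,93),(481,95),(477,159),(456,158)],9)]:
    P=toplane(m,uv,z,True); print(n,rect(P) if len(P)>1 else P)
```

```text
A (array([441.6,  -3.1]), array([67. , 27.1]), -18.2)
vialcap [[ 441.99728698 -123.74277046   54.        ]]
B (array([ 436.4, -228.2]), array([67. , 31.1]), -16.1)
```

Emit:
send_rows:
  targets:
    - {"gripper": -1, "x": 0, "y": 0.15, "z": 3, "ax": 0, "ay": 0, "az": 0}
    - {"gripper": -1, "x": 0, "y": 0, "z": 3, "ax": 0, "ay": 0, "az": 0}
    - {"gripper": -1, "x": 0, "y": 0, "z": 3, "ax": 0, "ay": 0, "az": 0}
    - {"gripper": -1, "x": 0, "y": 0, "z": 1.5, "ax": 0, "ay": 0, "az": 0}
    - {"gripper": -1, "x": 0, "y": 0, "z": 0.6, "ax": 0, "ay": 0, "az": 0}

```text
clock: 7.8
position: [439.2, -3.0, -1.0]
ee_rot: [0.988, -0.158, -0.002, 0.001]
contact_force: [-0.3, 0.1, 1.0]
gripper_width: 85.5
grasp_force: 0.0
```

Emit:
send_rows:
  targets:
    - {"gripper": 1, "x": 0, "y": 0, "z": 0, "ax": 0, "ay": 0, "az": 0}
    - {"gripper": 1, "x": 0, "y": 0, "z": 0, "ax": 0, "ay": 0, "az": 0}
    - {"gripper": 1, "x": 0, "y": 0, "z": 0, "ax": 0, "ay": 0, "az": 0}
    - {"gripper": 1, "x": 0, "y": 0, "z": 0, "ax": 0, "ay": 0, "az": 0}
    - {"gripper": 1, "x": 0, "y": 0, "z": 0, "ax": 0, "ay": 0, "az": 0}

```text
clock: 8.22
position: [440.6, -2.4, 2.8]
ee_rot: [0.988, -0.157, 0.001, -0.001]
contact_force: [-0.1, 1.8, 5.5]
gripper_width: 25.4
grasp_force: 6.2
```

Emit:
send_rows:
  targets:
    - {"gripper": 1, "x": 0, "y": 0, "z": 0, "ax": 0, "ay": 0, "az": 0}
    - {"gripper": 1, "x": 0, "y": 0, "z": 0, "ax": 0, "ay": 0, "az": 0}
    - {"gripper": 1, "x": 0, "y": 0, "z": 0, "ax": 0, "ay": 0, "az": 0}

```text
clock: 8.47
position: [440.7, -2.3, 3.1]
ee_rot: [0.988, -0.157, 0.001, -0.001]
contact_force: [-0.3, 0.8, 5.4]
gripper_width: 23.7
grasp_force: 58.7
```

Emit:
send_rows:
  targets:
    - {"gripper": 1, "x": 0, "y": 0, "z": -1.0, "ax": 0, "ay": 0, "az": 0}
    - {"gripper": 1, "x": 0, "y": 0, "z": -1.0, "ax": 0, "ay": 0, "az": -4.5}
    - {"gripper": 1, "x": 0, "y": 0, "z": -1.0, "ax": 0, "ay": 0, "az": -4.5}
    - {"gripper": 1, "x": 0, "y": 0, "z": -1.0, "ax": 0, "ay": 0, "az": -4.5}
    - {"gripper": 1, "x": 0, "y": 0, "z": -1.0, "ax": 0, "ay": 0, "az": -4.5}

```text
clock: 8.88
position: [439.9, -2.6, 53.0]
ee_rot: [1.0, 0.001, 0.001, -0.0]
contact_force: [-0.8, 0.4, -0.6]
gripper_width: 23.6
grasp_force: 59.2
```

Emit:
send_rows:
  targets:
    - {"gripper": 1, "x": 1.86, "y": -2.64, "z": 0, "ax": 0, "ay": 0, "az": 0}
    - {"gripper": 1, "x": 1.86, "y": -2.64, "z": 0, "ax": 0, "ay": 0, "az": 0}
    - {"gripper": 1, "x": 1.86, "y": -2.64, "z": 0, "ax": 0, "ay": 0, "az": 0}
    - {"gripper": 1, "x": 1.86, "y": -2.64, "z": 0, "ax": 0, "ay": 0, "az": 0}
    - {"gripper": 1, "x": 1.86, "y": -2.64, "z": 0, "ax": 0, "ay": 0, "az": 0}

```text
clock: 9.3
position: [533.8, 130.6, 52.7]
ee_rot: [1.0, -0.001, 0.001, -0.0]
contact_force: [0.5, -0.9, -0.6]
gripper_width: 23.9
grasp_force: 59.2
```

Emit:
send_rows:
  targets:
    - {"gripper": 1, "x": 1.86, "y": -2.64, "z": 0, "ax": 0, "ay": 0, "az": 0}
    - {"gripper": 1, "x": 1.86, "y": -2.64, "z": 0, "ax": 0, "ay": 0, "az": 0}
    - {"gripper": 1, "x": 1.86, "y": -2.64, "z": 0, "ax": 0, "ay": 0, "az": 0}
    - {"gripper": 1, "x": 1.86, "y": -2.64, "z": 0, "ax": 0, "ay": 0, "az": 0}
    - {"gripper": 1, "x": 1.86, "y": -2.64, "z": 0, "ax": 0, "ay": 0, "az": 0}

```text
clock: 9.72
position: [626.9, 262.4, 52.5]
ee_rot: [1.0, -0.001, 0.0, -0.0]
contact_force: [-0.4, -0.4, -0.8]
gripper_width: 23.5
grasp_force: 59.2
```

Emit:
send_rows:
  targets:
    - {"gripper": 1, "x": 0, "y": 0, "z": 0, "ax": 0, "ay": 0, "az": 0}
    - {"gripper": 1, "x": 0, "y": 0, "z": 0, "ax": 0, "ay": 0, "az": 0}
    - {"gripper": 1, "x": 0, "y": 0, "z": 0, "ax": 0, "ay": 0, "az": 0}

```text
clock: 9.97
position: [625.5, 260.5, 51.7]
ee_rot: [1.0, -0.001, -0.001, 0.0]
contact_force: [-1.2, 0.6, -0.2]
gripper_width: 24.1
grasp_force: 59.2
```

Run:
```python
from h import *
plan(627,262,7,0)
im,d=arm.get_image("wrist"); cv2.imwrite("pics/w5.png",im[:,:,::-1])
```

```text
at [625.5 260.5  51.7] yaw -0.1 tilt 0.07 | az -0.1 then x,y,z cm [ 0.1 -0.1  4.5] clock 9.97
```

View pics/w5.png

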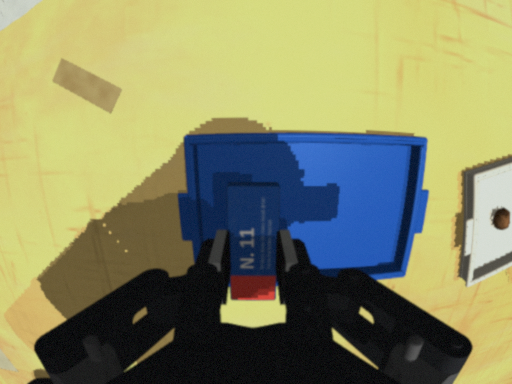

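The pack is held straight over the left half of the blue tray, with "N. 11" at (250,245). I'll lower it and release.

Emit:
send_rows:
  targets:
    - {"gripper": 1, "x": 0.1, "y": 0.1, "z": 2.4, "ax": 0, "ay": 0, "az": 0}
    - {"gripper": 1, "x": 0, "y": 0, "z": 1.2, "ax": 0, "ay": 0, "az": 0}
    - {"gripper": 1, "x": 0, "y": 0, "z": 0.5, "ax": 0, "ay": 0, "az": 0}
    - {"gripper": 1, "x": 0, "y": 0, "z": 0.35, "ax": 0, "ay": 0, "az": 0}
    - {"gripper": 1, "x": 0, "y": 0, "z": 0, "ax": 0, "ay": 0, "az": 0}

```text
clock: 10.43
position: [626.8, 259.2, 7.7]
ee_rot: [1.0, -0.001, -0.0, 0.001]
contact_force: [-0.1, -0.2, -0.6]
gripper_width: 23.7
grasp_force: 59.2
```

Emit:
send_rows:
  targets:
    - {"gripper": 1, "x": 0, "y": 0, "z": 0, "ax": 0, "ay": 0, "az": 0}
    - {"gripper": 0.2, "x": 0, "y": 0, "z": 0, "ax": 0, "ay": 0, "az": 0}
    - {"gripper": 0.2, "x": 0, "y": 0, "z": 0, "ax": 0, "ay": 0, "az": 0}
    - {"gripper": 0.2, "x": 0, "y": 0, "z": 0, "ax": 0, "ay": 0, "az": 0}
    - {"gripper": 0.2, "x": 0, "y": 0, "z": 0, "ax": 0, "ay": 0, "az": 0}

```text
clock: 10.85
position: [627.4, 260.1, 7.5]
ee_rot: [1.0, -0.001, 0.0, -0.0]
contact_force: [-0.3, 0.2, -0.0]
gripper_width: 34.2
grasp_force: 0.0
```

Emit:
send_rows:
  targets:
    - {"gripper": 0.2, "x": 0, "y": 0, "z": -2, "ax": 0, "ay": 0, "az": 0}
    - {"gripper": 0.2, "x": 0, "y": 0, "z": -3, "ax": 0, "ay": 0, "az": 0}
    - {"gripper": -1, "x": 0, "y": 0, "z": -3, "ax": 0, "ay": 0, "az": 0}
    - {"gripper": -1, "x": 0, "y": 0, "z": -2, "ax": 0, "ay": 0, "az": 0}
    - {"gripper": -1, "x": 0, "y": 0, "z": 0, "ax": 0, "ay": 0, "az": 0}

```text
clock: 11.27
position: [630.3, 261.6, 113.6]
ee_rot: [1.0, -0.0, 0.005, -0.003]
contact_force: [1.0, -0.0, 1.6]
gripper_width: 68.7
grasp_force: 0.0
```

Run:
```python
from h import *
plan(436,-228.3,1,-17.5)
im,d=arm.get_image("wrist"); cv2.imwrite("pics/w6.png",im[:,:,::-1])
im,d=arm.get_image("top"); cv2.imwrite("pics/top2.png",im[:,:,::-1])
```

```text
at [630.3 261.6 113.6] yaw -0.0 tilt 0.64 | az 17.5 then x,y,z cm [-3.8 52.6 11.3] clock 11.27
```

View pics/w6.png

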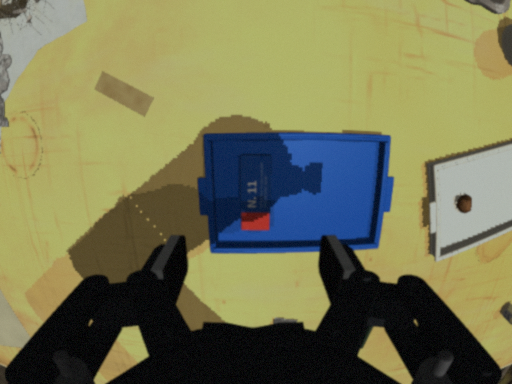

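The pack lies flat in the blue tray at (255,190), and the small find is in the white tray at (464,203). Next is pack B.

Emit:
send_rows:
  targets:
    - {"gripper": -1, "x": 0, "y": 0, "z": 0, "ax": 0, "ay": 0, "az": 5.83}
    - {"gripper": -1, "x": 0, "y": 0, "z": 0, "ax": 0, "ay": 0, "az": 5.83}
    - {"gripper": -1, "x": 0, "y": 0, "z": 0, "ax": 0, "ay": 0, "az": 5.83}
    - {"gripper": -1, "x": -0.24, "y": 3.49, "z": 0, "ax": 0, "ay": 0, "az": 0}
    - {"gripper": -1, "x": -0.24, "y": 3.49, "z": 0, "ax": 0, "ay": 0, "az": 0}

```text
clock: 11.78
position: [600.5, 195.0, 104.7]
ee_rot: [0.988, -0.152, -0.001, 0.001]
contact_force: [0.4, -0.3, 0.1]
gripper_width: 85.1
grasp_force: 0.0
```

Emit:
send_rows:
  targets:
    - {"gripper": -1, "x": -0.24, "y": 3.49, "z": 0, "ax": 0, "ay": 0, "az": 0}
    - {"gripper": -1, "x": -0.24, "y": 3.49, "z": 0, "ax": 0, "ay": 0, "az": 0}
    - {"gripper": -1, "x": -0.24, "y": 3.49, "z": 0, "ax": 0, "ay": 0, "az": 0}
    - {"gripper": -1, "x": -0.24, "y": 3.49, "z": 0, "ax": 0, "ay": 0, "az": 0}
    - {"gripper": -1, "x": -0.24, "y": 3.49, "z": 0, "ax": 0, "ay": 0, "az": 0}

```text
clock: 12.2
position: [535.4, 30.5, 105.8]
ee_rot: [0.988, -0.153, -0.002, 0.001]
contact_force: [0.0, -0.7, -0.4]
gripper_width: 85.5
grasp_force: 0.0
```

Emit:
send_rows:
  targets:
    - {"gripper": -1, "x": -0.24, "y": 3.49, "z": 0, "ax": 0, "ay": 0, "az": 0}
    - {"gripper": -1, "x": -0.24, "y": 3.49, "z": 0, "ax": 0, "ay": 0, "az": 0}
    - {"gripper": -1, "x": -0.24, "y": 3.49, "z": 0, "ax": 0, "ay": 0, "az": 0}
    - {"gripper": -1, "x": -0.24, "y": 3.49, "z": 0, "ax": 0, "ay": 0, "az": 0}
    - {"gripper": -1, "x": -0.24, "y": 3.49, "z": 0, "ax": 0, "ay": 0, "az": 0}

```text
clock: 12.62
position: [471.3, -131.8, 106.0]
ee_rot: [0.988, -0.153, -0.002, 0.0]
contact_force: [-0.1, -0.3, -0.2]
gripper_width: 85.7
grasp_force: 0.0
```

Emit:
send_rows:
  targets:
    - {"gripper": -1, "x": -0.24, "y": 3.49, "z": 0, "ax": 0, "ay": 0, "az": 0}
    - {"gripper": -1, "x": -0.24, "y": 3.49, "z": 0, "ax": 0, "ay": 0, "az": 0}
    - {"gripper": -1, "x": -0.24, "y": 3.49, "z": 0, "ax": 0, "ay": 0, "az": 0}
    - {"gripper": -1, "x": 0, "y": 0, "z": 0, "ax": 0, "ay": 0, "az": 0}
    - {"gripper": -1, "x": 0, "y": 0, "z": 0, "ax": 0, "ay": 0, "az": 0}

```text
clock: 13.03
position: [432.9, -229.4, 106.0]
ee_rot: [0.988, -0.155, -0.002, -0.0]
contact_force: [-0.3, -0.4, -0.0]
gripper_width: 85.4
grasp_force: 0.0
```

Emit:
send_rows:
  targets:
    - {"gripper": -1, "x": 0, "y": 0, "z": 0, "ax": 0, "ay": 0, "az": 0}

```text
clock: 13.12
position: [434.1, -228.1, 106.4]
ee_rot: [0.988, -0.153, -0.001, -0.0]
contact_force: [0.0, 1.0, -0.3]
gripper_width: 85.5
grasp_force: 0.0
```

Run:
```python
from h import *
plan(436,-228.3,2,-17.5)
m=arm.camera_model("wrist"); im,d=arm.get_image("wrist"); cv2.imwrite("pics/w7.png",im[:,:,::-1])
hs=cv2.cvtColor(im,cv2.COLOR_RGB2HSV).astype(int)
k=((hs[:,:,0]>100)&(hs[:,:,1]>100)); k[:130]=0;k[250:]=0;k[:,:200]=0;k[:,310:]=0
v,u=np.nonzero(k); print(len(u),u.min(),u.max(),v.min(),v.max(),rect(toplane(m,np.c_[u,v],9,True)))
```

```text
at [ 434.1 -228.1  106.4] yaw -17.6 tilt 0.12 | az -0.1 then x,y,z cm [ 0.2 -0.  10.4] clock 13.12
1531 239 269 149 220 (array([ 438.1, -230.7]), array([62.3, 24.7]), -17.5)
```

View pics/w7.png

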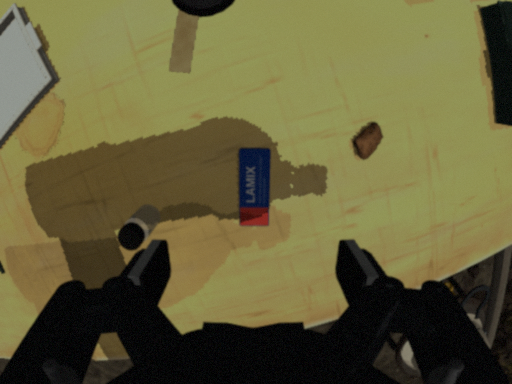

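Pack B is centred between the fingers at (254,187), with the vial at (137,228) and the large find at (367,140) well clear. I'll grasp it.

Emit:
send_rows:
  targets:
    - {"gripper": -1, "x": 0.2, "y": 0.1, "z": 3, "ax": 0, "ay": 0, "az": 0}
    - {"gripper": -1, "x": 0, "y": 0, "z": 3, "ax": 0, "ay": 0, "az": 0}
    - {"gripper": -1, "x": 0, "y": 0, "z": 2.5, "ax": 0, "ay": 0, "az": 0}
    - {"gripper": -1, "x": 0, "y": 0, "z": 1.3, "ax": 0, "ay": 0, "az": 0}
    - {"gripper": -1, "x": 0, "y": 0, "z": 0.6, "ax": 0, "ay": 0, "az": 0}

```text
clock: 13.58
position: [435.3, -228.2, 0.9]
ee_rot: [0.988, -0.152, -0.002, -0.0]
contact_force: [0.4, 0.7, -0.2]
gripper_width: 85.6
grasp_force: 0.0
```

Emit:
send_rows:
  targets:
    - {"gripper": 1, "x": 0, "y": 0, "z": 0, "ax": 0, "ay": 0, "az": 0}
    - {"gripper": 1, "x": 0, "y": 0, "z": 0, "ax": 0, "ay": 0, "az": 0}
    - {"gripper": 1, "x": 0, "y": 0, "z": 0, "ax": 0, "ay": 0, "az": 0}
    - {"gripper": 1, "x": 0, "y": 0, "z": 0, "ax": 0, "ay": 0, "az": 0}
    - {"gripper": 1, "x": 0, "y": 0, "z": 0, "ax": 0, "ay": 0, "az": 0}

```text
clock: 14.0
position: [437.1, -229.7, 4.3]
ee_rot: [0.988, -0.153, 0.001, 0.0]
contact_force: [0.1, 1.0, 5.0]
gripper_width: 25.5
grasp_force: 5.4
```

Emit:
send_rows:
  targets:
    - {"gripper": 1, "x": 0, "y": 0, "z": 0, "ax": 0, "ay": 0, "az": 0}
    - {"gripper": 1, "x": 0, "y": 0, "z": 0, "ax": 0, "ay": 0, "az": 0}
    - {"gripper": 1, "x": 0, "y": 0, "z": 0, "ax": 0, "ay": 0, "az": 0}

```text
clock: 14.25
position: [437.2, -229.8, 4.7]
ee_rot: [0.988, -0.153, 0.001, 0.0]
contact_force: [0.3, 2.2, 5.4]
gripper_width: 23.6
grasp_force: 58.7
```

Emit:
send_rows:
  targets:
    - {"gripper": 1, "x": 0, "y": 0, "z": -1.0, "ax": 0, "ay": 0, "az": 0}
    - {"gripper": 1, "x": 0, "y": 0, "z": -1.0, "ax": 0, "ay": 0, "az": -4.4}
    - {"gripper": 1, "x": 0, "y": 0, "z": -1.0, "ax": 0, "ay": 0, "az": -4.4}
    - {"gripper": 1, "x": 0, "y": 0, "z": -1.0, "ax": 0, "ay": 0, "az": -4.4}
    - {"gripper": 1, "x": 0, "y": 0, "z": -1.0, "ax": 0, "ay": 0, "az": -4.4}

```text
clock: 14.67
position: [436.4, -229.7, 54.3]
ee_rot: [1.0, 0.002, 0.0, 0.0]
contact_force: [0.4, -0.3, -1.4]
gripper_width: 23.1
grasp_force: 59.1
```

Emit:
send_rows:
  targets:
    - {"gripper": 1, "x": 1.46, "y": -3.21, "z": 0, "ax": 0, "ay": 0, "az": 0}
    - {"gripper": 1, "x": 1.46, "y": -3.21, "z": 0, "ax": 0, "ay": 0, "az": 0}
    - {"gripper": 1, "x": 1.46, "y": -3.21, "z": 0, "ax": 0, "ay": 0, "az": 0}
    - {"gripper": 1, "x": 1.46, "y": -3.21, "z": 0, "ax": 0, "ay": 0, "az": 0}
    - {"gripper": 1, "x": 1.46, "y": -3.21, "z": 0, "ax": 0, "ay": 0, "az": 0}

```text
clock: 15.08
position: [509.9, -67.7, 54.0]
ee_rot: [1.0, -0.0, 0.001, -0.0]
contact_force: [-0.0, 0.1, -0.8]
gripper_width: 23.3
grasp_force: 59.2
```

Emit:
send_rows:
  targets:
    - {"gripper": 1, "x": 1.46, "y": -3.21, "z": 0, "ax": 0, "ay": 0, "az": 0}
    - {"gripper": 1, "x": 1.46, "y": -3.21, "z": 0, "ax": 0, "ay": 0, "az": 0}
    - {"gripper": 1, "x": 1.46, "y": -3.21, "z": 0, "ax": 0, "ay": 0, "az": 0}
    - {"gripper": 1, "x": 1.46, "y": -3.21, "z": 0, "ax": 0, "ay": 0, "az": 0}
    - {"gripper": 1, "x": 1.46, "y": -3.21, "z": 0, "ax": 0, "ay": 0, "az": 0}

```text
clock: 15.5
position: [582.7, 93.0, 53.8]
ee_rot: [1.0, 0.0, 0.0, -0.0]
contact_force: [0.7, -0.6, -0.6]
gripper_width: 23.5
grasp_force: 59.2
```

Emit:
send_rows:
  targets:
    - {"gripper": 1, "x": 1.46, "y": -3.21, "z": 0, "ax": 0, "ay": 0, "az": 0}
    - {"gripper": 1, "x": 1.46, "y": -3.21, "z": 0, "ax": 0, "ay": 0, "az": 0}
    - {"gripper": 1, "x": 1.46, "y": -3.21, "z": 0, "ax": 0, "ay": 0, "az": 0}
    - {"gripper": 1, "x": 0, "y": 0, "z": 0, "ax": 0, "ay": 0, "az": 0}
    - {"gripper": 1, "x": 0, "y": 0, "z": 0, "ax": 0, "ay": 0, "az": 0}

```text
clock: 15.92
position: [626.4, 189.4, 53.2]
ee_rot: [1.0, 0.001, 0.0, -0.0]
contact_force: [0.4, -0.2, -0.9]
gripper_width: 23.4
grasp_force: 59.2
```

Emit:
send_rows:
  targets:
    - {"gripper": 1, "x": 0, "y": 0, "z": 0, "ax": 0, "ay": 0, "az": 0}
    - {"gripper": 1, "x": 0, "y": 0, "z": 0, "ax": 0, "ay": 0, "az": 0}

```text
clock: 16.08
position: [625.4, 186.5, 53.3]
ee_rot: [1.0, -0.0, -0.0, 0.0]
contact_force: [-0.2, -0.8, -0.5]
gripper_width: 23.2
grasp_force: 59.2
```

Run:
```python
from h import *
plan(627,187,8.7,0)
im,d=arm.get_image("wrist"); cv2.imwrite("pics/w8.png",im[:,:,::-1])
```

```text
at [625.4 186.5  53.3] yaw -0.1 tilt 0.05 | az -0.1 then x,y,z cm [ 0.2 -0.   4.5] clock 16.08
```

View pics/w8.png

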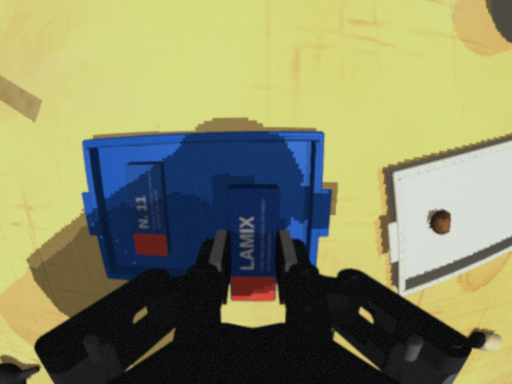

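Pack B is held in the right half of the blue tray, clear of the first pack at (148,210). I'll lower it and release.

Emit:
send_rows:
  targets:
    - {"gripper": 1, "x": 0.15, "y": 0, "z": 2.4, "ax": 0, "ay": 0, "az": 0}
    - {"gripper": 1, "x": 0, "y": 0, "z": 1.2, "ax": 0, "ay": 0, "az": 0}
    - {"gripper": 1, "x": 0, "y": 0, "z": 0.5, "ax": 0, "ay": 0, "az": 0}
    - {"gripper": 1, "x": 0, "y": 0, "z": 0.35, "ax": 0, "ay": 0, "az": 0}
    - {"gripper": 1, "x": 0, "y": 0, "z": 0, "ax": 0, "ay": 0, "az": 0}

```text
clock: 16.55
position: [627.2, 186.9, 9.1]
ee_rot: [1.0, -0.0, -0.001, 0.001]
contact_force: [0.9, -0.3, 0.0]
gripper_width: 23.2
grasp_force: 59.2
```

Emit:
send_rows:
  targets:
    - {"gripper": 1, "x": 0, "y": 0, "z": 0, "ax": 0, "ay": 0, "az": 0}
    - {"gripper": 0.2, "x": 0, "y": 0, "z": 0, "ax": 0, "ay": 0, "az": 0}
    - {"gripper": 0.2, "x": 0, "y": 0, "z": 0, "ax": 0, "ay": 0, "az": 0}
    - {"gripper": 0.2, "x": 0, "y": 0, "z": 0, "ax": 0, "ay": 0, "az": 0}
    - {"gripper": 0.2, "x": 0, "y": 0, "z": 0, "ax": 0, "ay": 0, "az": 0}

```text
clock: 16.97
position: [627.7, 187.7, 9.0]
ee_rot: [1.0, 0.0, 0.0, -0.0]
contact_force: [-0.4, 0.7, 0.6]
gripper_width: 34.3
grasp_force: 0.0
```

Emit:
send_rows:
  targets:
    - {"gripper": 0.2, "x": 0, "y": 0, "z": -2, "ax": 0, "ay": 0, "az": 0}
    - {"gripper": 0.2, "x": 0, "y": 0, "z": -3, "ax": 0, "ay": 0, "az": 0}
    - {"gripper": -1, "x": 0, "y": 0, "z": -3, "ax": 0, "ay": 0, "az": 0}
    - {"gripper": -1, "x": 0, "y": 0, "z": -2, "ax": 0, "ay": 0, "az": 0}
    - {"gripper": -1, "x": 0, "y": 0, "z": 0, "ax": 0, "ay": 0, "az": 0}

```text
clock: 17.38
position: [630.7, 188.9, 114.8]
ee_rot: [1.0, 0.001, 0.005, -0.002]
contact_force: [0.9, 0.6, 0.1]
gripper_width: 69.3
grasp_force: 0.0
```

Emit:
send_rows:
  targets:
    - {"gripper": -1, "x": 0, "y": 0, "z": 0, "ax": 0, "ay": 0, "az": 6.1}
    - {"gripper": -1, "x": 0, "y": 0, "z": 0, "ax": 0, "ay": 0, "az": 6.1}
    - {"gripper": -1, "x": 0, "y": 0, "z": 0, "ax": 0, "ay": 0, "az": 6.1}
    - {"gripper": -1, "x": 0, "y": 0, "z": 0, "ax": 0, "ay": 0, "az": 6.1}
    - {"gripper": -1, "x": 0, "y": 0, "z": 0, "ax": 0, "ay": 0, "az": 6.1}

```text
clock: 17.8
position: [627.3, 187.5, 108.2]
ee_rot: [0.964, -0.266, -0.0, 0.0]
contact_force: [-0.4, 0.7, -0.5]
gripper_width: 85.8
grasp_force: 0.0
```

Emit:
send_rows:
  targets:
    - {"gripper": -1, "x": 0, "y": 0, "z": 0, "ax": 0, "ay": 0, "az": 6.1}
    - {"gripper": -1, "x": 0, "y": 0, "z": 0, "ax": 0, "ay": 0, "az": 6.1}
    - {"gripper": -1, "x": 0, "y": 0, "z": 0, "ax": 0, "ay": 0, "az": 6.1}
    - {"gripper": -1, "x": 0, "y": 0, "z": 0, "ax": 0, "ay": 0, "az": 6.1}

```text
clock: 18.13
position: [627.2, 187.5, 108.1]
ee_rot: [0.886, -0.463, -0.0, 0.0]
contact_force: [0.1, 0.4, -0.7]
gripper_width: 84.9
grasp_force: 0.0
```

Run:
```python
from h import *
plan(446.4,-332.5,110,-55)
im,d=arm.get_image("top"); cv2.imwrite("pics/top3.png",cv2.resize(im[110:280,100:420,::-1],None,fx=2.5,fy=2.5,interpolation=cv2.INTER_CUBIC))
```

```text
at [627.2 187.5 108.1] yaw -55.2 tilt 0.06 | az -0.2 then x,y,z cm [32.2 44.6 -0.2] clock 18.13
```

View pics/top3.png

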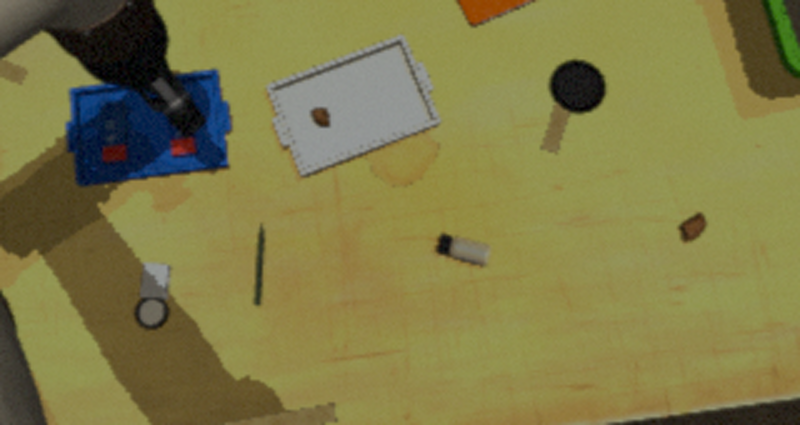

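The top view shows both packs in the blue tray (115,153 and 183,147 mark their red ends). However, the vial at (463,250) now lies on its side with the cap toward +y, knocked over by the pack I carried low past it. I can mend this: grasp it with the tool leaning toward the cap, then turn it upright. I'll place the large find first.

Emit:
send_rows:
  targets:
    - {"gripper": -1, "x": 2.01, "y": 2.79, "z": 0, "ax": 0, "ay": 0, "az": 0}
    - {"gripper": -1, "x": 2.01, "y": 2.79, "z": 0, "ax": 0, "ay": 0, "az": 0}
    - {"gripper": -1, "x": 2.01, "y": 2.79, "z": 0, "ax": 0, "ay": 0, "az": 0}
    - {"gripper": -1, "x": 2.01, "y": 2.79, "z": 0, "ax": 0, "ay": 0, "az": 0}
    - {"gripper": -1, "x": 2.01, "y": 2.79, "z": 0, "ax": 0, "ay": 0, "az": 0}

```text
clock: 18.6
position: [570.3, 23.9, 108.4]
ee_rot: [0.888, -0.46, -0.0, 0.0]
contact_force: [1.5, -0.1, -0.4]
gripper_width: 85.4
grasp_force: 0.0
```

Emit:
send_rows:
  targets:
    - {"gripper": -1, "x": 2.01, "y": 2.79, "z": 0, "ax": 0, "ay": 0, "az": 0}
    - {"gripper": -1, "x": 2.01, "y": 2.79, "z": 0, "ax": 0, "ay": 0, "az": 0}
    - {"gripper": -1, "x": 2.01, "y": 2.79, "z": 0, "ax": 0, "ay": 0, "az": 0}
    - {"gripper": -1, "x": 2.01, "y": 2.79, "z": 0, "ax": 0, "ay": 0, "az": 0}
    - {"gripper": -1, "x": 2.01, "y": 2.79, "z": 0, "ax": 0, "ay": 0, "az": 0}

```text
clock: 19.02
position: [514.0, -138.6, 108.7]
ee_rot: [0.888, -0.46, -0.0, 0.0]
contact_force: [0.1, -0.3, -0.0]
gripper_width: 85.7
grasp_force: 0.0
```

Emit:
send_rows:
  targets:
    - {"gripper": -1, "x": 2.01, "y": 2.79, "z": 0, "ax": 0, "ay": 0, "az": 0}
    - {"gripper": -1, "x": 2.01, "y": 2.79, "z": 0, "ax": 0, "ay": 0, "az": 0}
    - {"gripper": -1, "x": 2.01, "y": 2.79, "z": 0, "ax": 0, "ay": 0, "az": 0}
    - {"gripper": -1, "x": 2.01, "y": 2.79, "z": 0, "ax": 0, "ay": 0, "az": 0}
    - {"gripper": -1, "x": 2.01, "y": 2.79, "z": 0, "ax": 0, "ay": 0, "az": 0}

```text
clock: 19.43
position: [457.7, -301.1, 108.6]
ee_rot: [0.888, -0.46, -0.0, -0.0]
contact_force: [1.1, -0.8, 0.6]
gripper_width: 85.4
grasp_force: 0.0
```

Emit:
send_rows:
  targets:
    - {"gripper": -1, "x": 2.01, "y": 2.79, "z": 0, "ax": 0, "ay": 0, "az": 0}
    - {"gripper": -1, "x": 0, "y": 0, "z": 0, "ax": 0, "ay": 0, "az": 0}
    - {"gripper": -1, "x": 0, "y": 0, "z": 0, "ax": 0, "ay": 0, "az": 0}
    - {"gripper": -1, "x": 0, "y": 0, "z": 0, "ax": 0, "ay": 0, "az": 0}

```text
clock: 19.77
position: [447.1, -332.1, 108.5]
ee_rot: [0.888, -0.461, -0.0, -0.0]
contact_force: [-0.2, 0.2, 0.5]
gripper_width: 85.5
grasp_force: 0.0
```

Run:
```python
from h import *
m=arm.camera_model("wrist"); im,d=arm.get_image("wrist"); cv2.imwrite("pics/w9.png",im[:,:,::-1])
print(im[188,252],im[160,252])
for t in (60,70):
    q=dark(im,(215,150,80,75),t); P=toplane(m,q,9,True); r=rect(P); print(len(q),q.mean(0),r)
plan(r[0][0],r[0][1],4,-55)
```

```text
[46 30 17] [87 75 41]
718 [254.74930362 186.99860724] (array([ 447.4, -336. ]), array([32.7, 19.7]), -55.5)
754 [254.74270557 187.11405836] (array([ 446.7, -336. ]), array([32.6, 21.1]), -62.8)
at [ 447.4 -331.6  108.6] yaw -54.8 tilt 0.03 | az 0.2 then x,y,z cm [ 0.3  0.3 10.5] clock 19.82
```

View pics/w9.png

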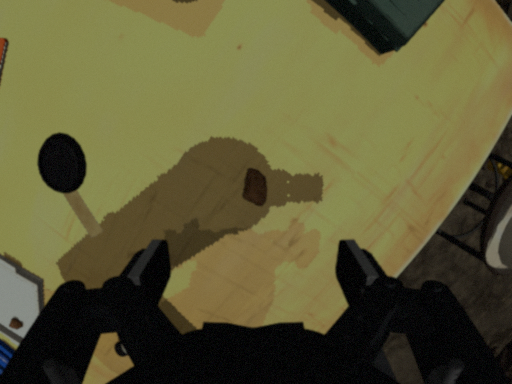

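The large find sits at (255,187), long axis along tool x. I'll grasp it.

Emit:
send_rows:
  targets:
    - {"gripper": -1, "x": 0.2, "y": 0.2, "z": 3, "ax": 0, "ay": 0, "az": 0}
    - {"gripper": -1, "x": 0, "y": 0, "z": 3, "ax": 0, "ay": 0, "az": 0}
    - {"gripper": -1, "x": 0, "y": 0, "z": 2.6, "ax": 0, "ay": 0, "az": 0}
    - {"gripper": -1, "x": 0, "y": 0, "z": 1.3, "ax": 0, "ay": 0, "az": 0}
    - {"gripper": -1, "x": 0, "y": 0, "z": 0.6, "ax": 0, "ay": 0, "az": 0}

```text
clock: 20.23
position: [446.0, -333.1, 1.5]
ee_rot: [0.888, -0.46, -0.002, 0.0]
contact_force: [1.1, 0.4, 0.3]
gripper_width: 85.6
grasp_force: 0.0
```

Emit:
send_rows:
  targets:
    - {"gripper": 1, "x": 0, "y": 0, "z": 0, "ax": 0, "ay": 0, "az": 0}
    - {"gripper": 1, "x": 0, "y": 0, "z": 0, "ax": 0, "ay": 0, "az": 0}
    - {"gripper": 1, "x": 0, "y": 0, "z": 0, "ax": 0, "ay": 0, "az": 0}
    - {"gripper": 1, "x": 0, "y": 0, "z": 0, "ax": 0, "ay": 0, "az": 0}
    - {"gripper": 1, "x": 0, "y": 0, "z": 0, "ax": 0, "ay": 0, "az": 0}

```text
clock: 20.65
position: [447.6, -335.2, 5.0]
ee_rot: [0.888, -0.461, 0.001, -0.0]
contact_force: [-0.0, -0.5, -0.1]
gripper_width: 25.7
grasp_force: 0.0
```

Emit:
send_rows:
  targets:
    - {"gripper": 1, "x": 0, "y": 0, "z": 0, "ax": 0, "ay": 0, "az": 0}
    - {"gripper": 1, "x": 0, "y": 0, "z": 0, "ax": 0, "ay": 0, "az": 0}
    - {"gripper": 1, "x": 0, "y": 0, "z": 0, "ax": 0, "ay": 0, "az": 0}
    - {"gripper": 1, "x": 0, "y": 0, "z": 0, "ax": 0, "ay": 0, "az": 0}

```text
clock: 20.98
position: [447.4, -335.3, 5.1]
ee_rot: [0.887, -0.461, 0.001, 0.0]
contact_force: [-1.3, 1.5, 5.7]
gripper_width: 17.4
grasp_force: 58.6
```

Emit:
send_rows:
  targets:
    - {"gripper": 1, "x": 0, "y": 0, "z": -1.0, "ax": 0, "ay": 0, "az": 0}
    - {"gripper": 1, "x": 0, "y": 0, "z": -1.0, "ax": 0, "ay": 0, "az": 5.25}
    - {"gripper": 1, "x": 0, "y": 0, "z": -1.0, "ax": 0, "ay": 0, "az": 5.25}
    - {"gripper": 1, "x": 0, "y": 0, "z": -1.0, "ax": 0, "ay": 0, "az": 5.25}
    - {"gripper": 1, "x": 0, "y": 0, "z": -1.0, "ax": 0, "ay": 0, "az": 5.25}

```text
clock: 21.4
position: [446.9, -335.1, 55.0]
ee_rot: [0.787, -0.617, 0.0, -0.0]
contact_force: [0.1, 0.6, -0.4]
gripper_width: 17.1
grasp_force: 58.9
```

Run:
```python
from h import *
plan(631.8,-31,54,-76)
```

```text
at [ 446.9 -335.1   55. ] yaw -76.2 tilt 0.04 | az -0.2 then x,y,z cm [-25.  -25.3   0.1] clock 21.4
```

Emit:
send_rows:
  targets:
    - {"gripper": 1, "x": -2.27, "y": -2.3, "z": 0, "ax": 0, "ay": 0, "az": 0}
    - {"gripper": 1, "x": -2.27, "y": -2.3, "z": 0, "ax": 0, "ay": 0, "az": 0}
    - {"gripper": 1, "x": -2.27, "y": -2.3, "z": 0, "ax": 0, "ay": 0, "az": 0}
    - {"gripper": 1, "x": -2.27, "y": -2.3, "z": 0, "ax": 0, "ay": 0, "az": 0}
    - {"gripper": 1, "x": -2.27, "y": -2.3, "z": 0, "ax": 0, "ay": 0, "az": 0}

```text
clock: 21.82
position: [531.4, -195.7, 54.7]
ee_rot: [0.788, -0.615, 0.0, -0.0]
contact_force: [1.3, 0.5, -0.4]
gripper_width: 17.5
grasp_force: 58.9
```

Emit:
send_rows:
  targets:
    - {"gripper": 1, "x": -2.27, "y": -2.3, "z": 0, "ax": 0, "ay": 0, "az": 0}
    - {"gripper": 1, "x": -2.27, "y": -2.3, "z": 0, "ax": 0, "ay": 0, "az": 0}
    - {"gripper": 1, "x": -2.27, "y": -2.3, "z": 0, "ax": 0, "ay": 0, "az": 0}
    - {"gripper": 1, "x": -2.27, "y": -2.3, "z": 0, "ax": 0, "ay": 0, "az": 0}
    - {"gripper": 1, "x": -2.27, "y": -2.3, "z": 0, "ax": 0, "ay": 0, "az": 0}

```text
clock: 22.23
position: [615.3, -57.3, 54.6]
ee_rot: [0.789, -0.615, 0.0, -0.0]
contact_force: [0.9, -2.4, -0.2]
gripper_width: 17.5
grasp_force: 58.9
```

Emit:
send_rows:
  targets:
    - {"gripper": 1, "x": -2.27, "y": -2.3, "z": 0, "ax": 0, "ay": 0, "az": 0}
    - {"gripper": 1, "x": 0, "y": 0, "z": 0, "ax": 0, "ay": 0, "az": 0}
    - {"gripper": 1, "x": 0, "y": 0, "z": 2.0, "ax": 0, "ay": 0, "az": 0}
    - {"gripper": 1, "x": 0, "y": 0, "z": 1.5, "ax": 0, "ay": 0, "az": 0}
    - {"gripper": 1, "x": 0, "y": 0, "z": 0.5, "ax": 0, "ay": 0, "az": 0}

```text
clock: 22.65
position: [629.7, -31.3, 12.0]
ee_rot: [0.788, -0.615, -0.001, 0.001]
contact_force: [0.1, -1.5, -0.8]
gripper_width: 17.1
grasp_force: 58.9
```

Emit:
send_rows:
  targets:
    - {"gripper": 1, "x": 0, "y": 0, "z": 0, "ax": 0, "ay": 0, "az": 0}
    - {"gripper": 1, "x": 0, "y": 0, "z": 0, "ax": 0, "ay": 0, "az": 0}

```text
clock: 22.82
position: [631.6, -31.5, 14.4]
ee_rot: [0.789, -0.615, 0.0, -0.0]
contact_force: [0.2, -0.7, 0.8]
gripper_width: 17.0
grasp_force: 58.9
```

Emit:
send_rows:
  targets:
    - {"gripper": 1, "x": 0, "y": 0, "z": 0.5, "ax": 0, "ay": 0, "az": 0}
    - {"gripper": 1, "x": 0, "y": 0, "z": 0, "ax": 0, "ay": 0, "az": 0}
    - {"gripper": 0.1, "x": 0, "y": 0, "z": 0, "ax": 0, "ay": 0, "az": 0}
    - {"gripper": 0.1, "x": 0, "y": 0, "z": 0, "ax": 0, "ay": 0, "az": 0}
    - {"gripper": 0.1, "x": 0, "y": 0, "z": 0, "ax": 0, "ay": 0, "az": 0}

```text
clock: 23.23
position: [631.6, -31.2, 9.2]
ee_rot: [0.789, -0.615, 0.0, -0.0]
contact_force: [-0.5, -0.6, -0.5]
gripper_width: 38.3
grasp_force: 0.0
```

Emit:
send_rows:
  targets:
    - {"gripper": 0.1, "x": 0, "y": 0, "z": 0, "ax": 0, "ay": 0, "az": 0}
    - {"gripper": 0.1, "x": 0, "y": 0, "z": -2, "ax": 0, "ay": 0, "az": 0}
    - {"gripper": 0.1, "x": 0, "y": 0, "z": -3, "ax": 0, "ay": 0, "az": 0}
    - {"gripper": -1, "x": 0, "y": 0, "z": -3.5, "ax": 0, "ay": 0, "az": 0}
    - {"gripper": -1, "x": 0, "y": 0, "z": -3.5, "ax": 0, "ay": 0, "az": 0}

```text
clock: 23.65
position: [630.8, -31.3, 129.7]
ee_rot: [0.789, -0.615, -0.001, 0.001]
contact_force: [1.3, 0.4, 0.4]
gripper_width: 61.1
grasp_force: 0.0
```

Emit:
send_rows:
  targets:
    - {"gripper": -1, "x": 0, "y": 0, "z": 0, "ax": 0, "ay": 0, "az": 0}
    - {"gripper": -1, "x": 0, "y": 0, "z": 0, "ax": 0, "ay": 0, "az": 6}
    - {"gripper": -1, "x": 0, "y": 0, "z": 0, "ax": 0, "ay": 0, "az": 6}
    - {"gripper": -1, "x": 0, "y": 0, "z": 0, "ax": 0, "ay": 0, "az": 6}

```text
clock: 23.98
position: [631.3, -31.1, 129.1]
ee_rot: [-0.681, 0.733, -0.0, 0.0]
contact_force: [0.3, 0.4, 0.0]
gripper_width: 85.5
grasp_force: 0.0
```

Run:
```python
from h import *
m=arm.camera_model("wrist"); im,d=arm.get_image("wrist"); cv2.imwrite("pics/w10.png",im[:,:,::-1])
plan(440,-85,129,-95); print(np.round(arm.read_state()["joints"],3))
im,d=arm.get_image("top"); M=arm.camera_model("top")
k=cv2.cvtColor(im,cv2.COLOR_RGB2LAB)
q=seg(im,(270,198,32,24),14); print(len(q),q.min(0),q.max(0),rect(toplane(M,q,11,False)),toplane(M,q,11).mean(0))
qc=dark(im,(270,198,32,24),50); print("cap",len(qc),toplane(M,qc,11).mean(0))
```

```text
at [631.3 -31.1 129. ] yaw -94.4 tilt 0.03 | az 0.6 then x,y,z cm [ 7.  18.6 -0. ] clock 24.03
[ 0.206  0.48  -0.11  -0.    -0.98  -0.283]
227 [273 203] [295 216] (array([453.9, -87.4]), array([59.6, 27.5]), 68.3) [453.5074283  -88.12768139  11.        ]
cap 31 [461.49473177 -71.72657038  11.        ]
```

View pics/w10.png

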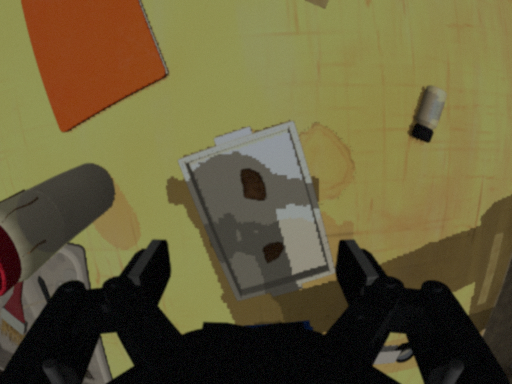

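Both finds lie flat and apart in the white tray, at (253,184) and (273,252). The vial lies at (428,113) with its cap end toward (422,132). I'll go above it.

Emit:
send_rows:
  targets:
    - {"gripper": -1, "x": 0, "y": 0, "z": 0, "ax": 0, "ay": 0, "az": 5.87}
    - {"gripper": -1, "x": 0, "y": 0, "z": 0, "ax": 0, "ay": 0, "az": 5.87}
    - {"gripper": -1, "x": 0, "y": 0, "z": 0, "ax": 0, "ay": 0, "az": 5.87}
    - {"gripper": -1, "x": 1.99, "y": 2.39, "z": 0, "ax": 0, "ay": 0, "az": 0}
    - {"gripper": -1, "x": 1.99, "y": 2.39, "z": 0, "ax": 0, "ay": 0, "az": 0}

```text
clock: 24.5
position: [572.4, -50.5, 128.0]
ee_rot: [-0.564, 0.826, 0.0, -0.0]
contact_force: [-0.4, -0.7, 0.5]
gripper_width: 85.7
grasp_force: 0.0
```

Emit:
send_rows:
  targets:
    - {"gripper": -1, "x": 1.99, "y": 2.39, "z": 0, "ax": 0, "ay": 0, "az": 0}
    - {"gripper": -1, "x": 1.99, "y": 2.39, "z": 0, "ax": 0, "ay": 0, "az": 0}
    - {"gripper": -1, "x": 1.99, "y": 2.39, "z": 0, "ax": 0, "ay": 0, "az": 0}
    - {"gripper": -1, "x": 1.99, "y": 2.39, "z": 0, "ax": 0, "ay": 0, "az": 0}
    - {"gripper": -1, "x": 0, "y": 0, "z": 0, "ax": 0, "ay": 0, "az": 0}

```text
clock: 24.92
position: [447.9, -90.8, 128.2]
ee_rot: [-0.563, 0.826, 0.002, -0.002]
contact_force: [-0.1, -0.4, -0.5]
gripper_width: 85.4
grasp_force: 0.0
```

Emit:
send_rows:
  targets:
    - {"gripper": -1, "x": 0, "y": 0, "z": 0, "ax": 0, "ay": 0, "az": 0}
    - {"gripper": -1, "x": 0, "y": 0, "z": 0, "ax": 0, "ay": 0, "az": 0}

```text
clock: 25.08
position: [455.2, -89.6, 129.4]
ee_rot: [-0.564, 0.826, -0.001, 0.001]
contact_force: [-0.3, -0.5, -0.0]
gripper_width: 85.6
grasp_force: 0.0
```

Run:
```python
from h import *
m=arm.camera_model("wrist"); im,d=arm.get_image("wrist"); cv2.imwrite("pics/w11.png",im[:,:,::-1])
plan(454,-88,129,-112); print(np.round(arm.read_state()["joints"],3))
q=dark(im,(215,150,80,80),32); print(len(q),q.mean(0),toplane(m,q,15,True).mean(0))
```

```text
at [455.6 -89.4 129.2] yaw -111.4 tilt 0.1 | az 0.6 then x,y,z cm [-0.1  0.2  0. ] clock 25.13
[ 0.158  0.222 -0.52   0.    -0.828 -0.532]
274 [252.48175182 206.20072993] [462.40462342 -71.9163259   15.        ]
```

View pics/w11.png

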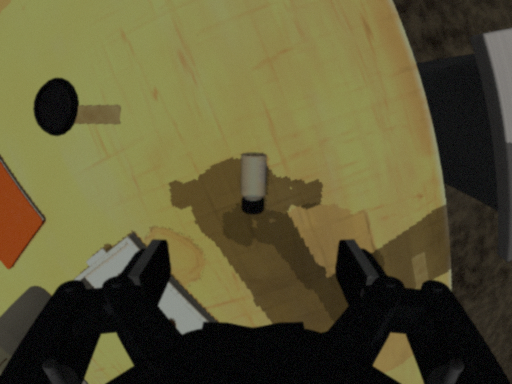

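The vial lies along tool x, base at (254,153) and cap at (253,206). I'll lean the tool 45° toward the cap while still high.

Emit:
send_rows:
  targets:
    - {"gripper": -1, "x": 0, "y": 0, "z": 0, "ax": 0, "ay": 5, "az": 0}
    - {"gripper": -1, "x": 0, "y": 0, "z": 0, "ax": 0, "ay": 5, "az": 0}
    - {"gripper": -1, "x": 0, "y": 0, "z": 0, "ax": 0, "ay": 5, "az": 0}
    - {"gripper": -1, "x": 0, "y": 0, "z": 0, "ax": 0, "ay": 5, "az": 0}
    - {"gripper": -1, "x": 0, "y": 0, "z": 0, "ax": 0, "ay": 5, "az": 0}

```text
clock: 25.55
position: [455.9, -88.8, 129.0]
ee_rot: [-0.55, 0.806, -0.124, -0.18]
contact_force: [0.3, -0.6, -1.3]
gripper_width: 85.3
grasp_force: 0.0
```

Emit:
send_rows:
  targets:
    - {"gripper": -1, "x": 0, "y": 0, "z": 0, "ax": 0, "ay": 5, "az": 0}
    - {"gripper": -1, "x": 0, "y": 0, "z": 0, "ax": 0, "ay": 5, "az": 0}
    - {"gripper": -1, "x": 0, "y": 0, "z": 0, "ax": 0, "ay": 5, "az": 0}
    - {"gripper": -1, "x": 0, "y": 0, "z": 0, "ax": 0, "ay": 5, "az": 0}
    - {"gripper": -1, "x": 0, "y": 0, "z": 0, "ax": 0, "ay": 0, "az": 0}

```text
clock: 25.97
position: [456.0, -87.8, 126.6]
ee_rot: [-0.522, 0.761, -0.216, -0.318]
contact_force: [0.4, -0.2, -0.5]
gripper_width: 85.5
grasp_force: 0.0
```

Run:
```python
from h import *
p,f,X=pose(); print(np.round(p,1),np.round(X,3).tolist(),np.round(arm.read_state()["joints"],3))
```

```text
[456.  -87.8 126.6] [[-0.253, -0.932, -0.259], [-0.657, 0.362, -0.662], [0.711, 0.003, -0.704]] [ 0.456  0.462 -0.607  0.541 -1.197 -1.211]
```

The lean works and the joints have room. I'll descend vertically, which is -x and +z in tool axes.

Emit:
send_rows:
  targets:
    - {"gripper": -1, "x": -2.4, "y": 0.1, "z": 2.4, "ax": 0, "ay": 0, "az": 0}
    - {"gripper": -1, "x": -2.4, "y": 0, "z": 2.4, "ax": 0, "ay": 0, "az": 0}
    - {"gripper": -1, "x": -1.8, "y": 0, "z": 1.8, "ax": 0, "ay": 0, "az": 0}
    - {"gripper": -1, "x": -1.0, "y": 0, "z": 1.0, "ax": 0, "ay": 0, "az": 0}
    - {"gripper": -1, "x": 0, "y": 0, "z": 0, "ax": 0, "ay": 0, "az": 0}

```text
clock: 26.38
position: [452.6, -89.6, 18.9]
ee_rot: [-0.52, 0.763, -0.214, -0.318]
contact_force: [-0.6, -0.9, 0.1]
gripper_width: 85.4
grasp_force: 0.0
```

Emit:
send_rows:
  targets:
    - {"gripper": -1, "x": 0, "y": 0, "z": 0, "ax": 0, "ay": 0, "az": 0}
    - {"gripper": -1, "x": 0, "y": 0, "z": 0, "ax": 0, "ay": 0, "az": 0}

```text
clock: 26.55
position: [454.3, -88.9, 21.9]
ee_rot: [-0.52, 0.764, -0.215, -0.315]
contact_force: [-0.6, 0.6, -0.0]
gripper_width: 85.4
grasp_force: 0.0
```

Run:
```python
from h import *
p,f,X=pose(); print(np.round(p,1),np.round(X,3).tolist()); print("cm",np.round(X.T@(np.array([455,-88,10.5])-p)/10,2))
im,d=arm.get_image("side"); cv2.imwrite("pics/s1.png",cv2.resize(im[130:290,180:400,::-1],None,fx=3.5,fy=3.5,interpolation=cv2.INTER_CUBIC))
```

```text
[454.3 -88.9  21.9] [[-0.26, -0.93, -0.258], [-0.659, 0.366, -0.657], [0.706, -0.001, -0.708]]
cm [-0.89 -0.03  0.73]
```

View pics/s1.png

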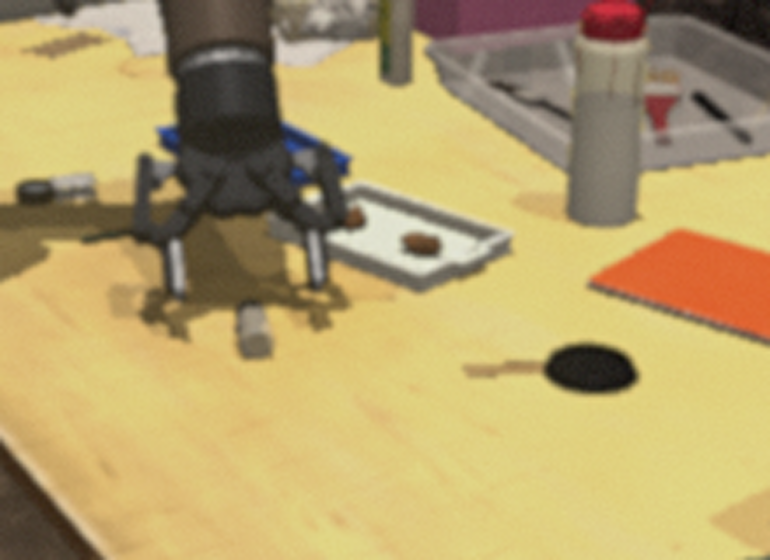

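The side view shows the vial at (253,330) lying between the open fingers. I'll go down the last centimetre, close, and lift a little.

Emit:
send_rows:
  targets:
    - {"gripper": -1, "x": -0.85, "y": 0, "z": 0.75, "ax": 0, "ay": 0, "az": 0}
    - {"gripper": -1, "x": 0, "y": 0, "z": 0, "ax": 0, "ay": 0, "az": 0}
    - {"gripper": 1, "x": 0, "y": 0, "z": 0, "ax": 0, "ay": 0, "az": 0}
    - {"gripper": 1, "x": 0, "y": 0, "z": 0, "ax": 0, "ay": 0, "az": 0}
    - {"gripper": 1, "x": 0, "y": 0, "z": 0, "ax": 0, "ay": 0, "az": 0}

```text
clock: 27.02
position: [453.7, -88.6, 10.2]
ee_rot: [-0.52, 0.764, -0.215, -0.316]
contact_force: [-0.1, 0.0, -0.2]
gripper_width: 51.8
grasp_force: 0.0
```

Emit:
send_rows:
  targets:
    - {"gripper": 1, "x": 0, "y": 0, "z": 0, "ax": 0, "ay": 0, "az": 0}
    - {"gripper": 1, "x": 0, "y": 0, "z": 0, "ax": 0, "ay": 0, "az": 0}
    - {"gripper": 1, "x": 0, "y": 0, "z": 0, "ax": 0, "ay": 0, "az": 0}
    - {"gripper": 1, "x": 0, "y": 0, "z": 0, "ax": 0, "ay": 0, "az": 0}
    - {"gripper": 1, "x": 0, "y": 0, "z": 0, "ax": 0, "ay": 0, "az": 0}

```text
clock: 27.43
position: [453.8, -88.6, 10.3]
ee_rot: [-0.52, 0.764, -0.216, -0.316]
contact_force: [0.1, 0.8, 2.0]
gripper_width: 20.3
grasp_force: 58.6
```

Emit:
send_rows:
  targets:
    - {"gripper": 1, "x": 0.2, "y": 0, "z": -0.2, "ax": 0, "ay": 0, "az": 0}
    - {"gripper": 1, "x": 0.7, "y": 0, "z": -0.7, "ax": 0, "ay": 0, "az": 0}
    - {"gripper": 1, "x": 1.0, "y": 0, "z": -1.0, "ax": 0, "ay": 0, "az": 0}
    - {"gripper": 1, "x": 0.9, "y": 0, "z": -0.9, "ax": 0, "ay": 0, "az": 0}
    - {"gripper": 1, "x": 0, "y": 0, "z": 0, "ax": 0, "ay": 0, "az": 0}

```text
clock: 27.85
position: [454.5, -88.1, 51.5]
ee_rot: [-0.52, 0.764, -0.216, -0.314]
contact_force: [-1.1, 0.9, -0.4]
gripper_width: 20.7
grasp_force: 58.7
```

Run:
```python
from h import *
p,f,X=pose(); print(np.round(p,1),np.round(X,3).tolist())
im,d=arm.get_image("wrist"); cv2.imwrite("pics/w12.png",im[:,:,::-1])
```

```text
[454.5 -88.1  51.5] [[-0.262, -0.93, -0.256], [-0.659, 0.366, -0.657], [0.705, -0.003, -0.709]]
```

The vial is held (20.7 mm). I'll turn it upright by -90° about tool y, keeping the TCP low.

Emit:
send_rows:
  targets:
    - {"gripper": 1, "x": 0, "y": 0, "z": 0, "ax": 0, "ay": -6, "az": 0}
    - {"gripper": 1, "x": 0, "y": 0, "z": 0, "ax": 0, "ay": -6, "az": 0}
    - {"gripper": 1, "x": 0, "y": 0, "z": 0, "ax": 0, "ay": -6, "az": 0}
    - {"gripper": 1, "x": 0, "y": 0, "z": 0, "ax": 0, "ay": -6, "az": 0}
    - {"gripper": 1, "x": 0, "y": 0, "z": 0, "ax": 0, "ay": -6, "az": 0}

```text
clock: 28.32
position: [453.1, -88.6, 49.6]
ee_rot: [-0.558, 0.82, -0.072, -0.106]
contact_force: [0.7, -1.1, -0.6]
gripper_width: 20.7
grasp_force: 58.7
```

Emit:
send_rows:
  targets:
    - {"gripper": 1, "x": 0, "y": 0, "z": 0, "ax": 0, "ay": -6, "az": 0}
    - {"gripper": 1, "x": 0, "y": 0, "z": 0, "ax": 0, "ay": -6, "az": 0}
    - {"gripper": 1, "x": 0, "y": 0, "z": 0, "ax": 0, "ay": -6, "az": 0}
    - {"gripper": 1, "x": 0, "y": 0, "z": 0, "ax": 0, "ay": -6, "az": 0}
    - {"gripper": 1, "x": 0, "y": 0, "z": 0, "ax": 0, "ay": -6, "az": 0}

```text
clock: 28.73
position: [453.0, -88.2, 49.6]
ee_rot: [-0.559, 0.82, 0.07, 0.102]
contact_force: [-1.0, -0.4, 0.2]
gripper_width: 20.6
grasp_force: 58.7
```

Emit:
send_rows:
  targets:
    - {"gripper": 1, "x": 0, "y": 0, "z": 0, "ax": 0, "ay": -6, "az": 0}
    - {"gripper": 1, "x": 0, "y": 0, "z": 0, "ax": 0, "ay": -6, "az": 0}
    - {"gripper": 1, "x": 0, "y": 0, "z": 0, "ax": 0, "ay": -6, "az": 0}
    - {"gripper": 1, "x": 0, "y": 0, "z": 0, "ax": 0, "ay": -6, "az": 0}
    - {"gripper": 1, "x": 0, "y": 0, "z": 0, "ax": 0, "ay": -6, "az": 0}

```text
clock: 29.15
position: [453.6, -89.6, 50.0]
ee_rot: [-0.521, 0.767, 0.211, 0.311]
contact_force: [-0.7, 0.0, -1.3]
gripper_width: 20.8
grasp_force: 58.7
```

Emit:
send_rows:
  targets:
    - {"gripper": 1, "x": 0, "y": 0, "z": 0, "ax": 0, "ay": 0, "az": 0}
    - {"gripper": 1, "x": 0, "y": 0, "z": 0, "ax": 0, "ay": 0, "az": 0}

```text
clock: 29.32
position: [452.0, -90.4, 47.8]
ee_rot: [-0.52, 0.769, 0.211, 0.307]
contact_force: [0.7, -0.3, 0.0]
gripper_width: 20.7
grasp_force: 58.9
```

Run:
```python
from h import *
p,f,X=pose(); print(np.round(p,1),np.round(X,3).tolist(),np.round(arm.read_state()["joints"],2))
im,d=arm.get_image("side"); np.save("s2.npy",d); cv2.imwrite("pics/s2.png",im[:,:,::-1]); cv2.imwrite("pics/s2c.png",cv2.resize(im[150:270,180:380,::-1],None,fx=4,fy=4,interpolation=cv2.INTER_CUBIC))
```

```text
[452.  -90.4  47.8] [[-0.272, -0.929, 0.252], [-0.67, 0.371, 0.643], [-0.691, 0.006, -0.723]] [-0.44  0.49 -0.33 -0.92 -1.05  0.66]
```

View pics/s2c.png

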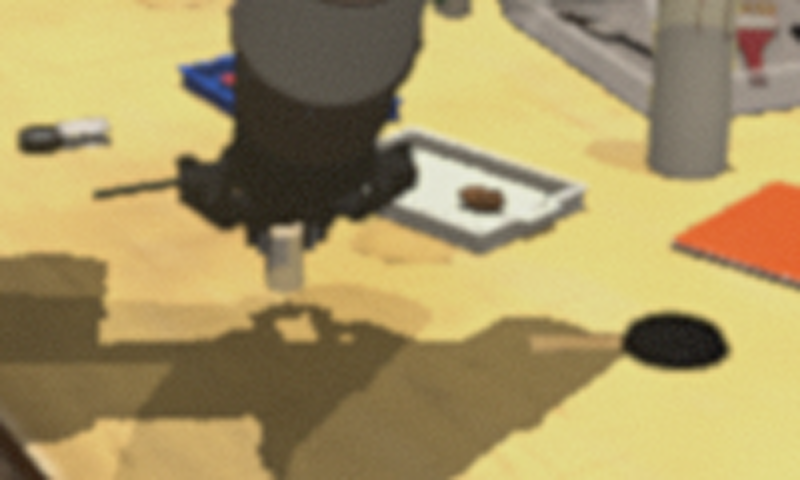

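The side view (crop 4x) shows the vial at (283,258) held with its base down, clear of the table. I'll check its height and tilt with depth, and work out the move.

```bash
cat >> h.py <<'E'
def go(x,y,z):
    p,f,X=pose(); print("at",np.round(p,1),"xz",round(X[2,0],3),"shift cm",np.round(X.T@(np.array([x,y,z])-p)/10,2))
E
python3 - <<'E'
from h import *
m=arm.camera_model("side"); d=np.load("s2.npy"); T=np.array(m["cam_to_world"]); im=cv2.imread("pics/s2.png")[:,:,::-1]
for v in range(204,226):
    P=[]
    for u in range(246,256):
        P.append(((ray(m,[(u,v)],False)[0]*d[v,u])@T[:3,:3].T+T[:3,3]))
    P=np.array(P); print(v,np.round(np.median(P,0),1),im[v,251],d[v,247:256:2].round(0))
go(616,-240,57)
E
```

```text
204 [ 444.3 -100.6   65.4] [36 29 19] [1045. 1048. 1100. 1105. 1108.]
205 [443.5 -99.1  61.9] [53 46 33] [1050. 1106. 1100. 1106. 1112.]
206 [444.4 -99.2  59.6] [126 115  92] [1065. 1107. 1104. 1106. 1110.]
207 [444.2 -98.1  56.9] [198 179 145] [1079. 1107. 1104. 1104. 1114.]
208 [ 443.4 -100.    55.2] [204 183 150] [1082. 1107. 1107. 1105. 1115.]
209 [443.6 -99.7  52.7] [163 148 121] [1088. 1107. 1106. 1108. 1113.]
210 [ 442.7 -100.4   50.9] [136 124 104] [1088. 1104. 1106. 1109. 1115.]
211 [443.1 -99.3  48.2] [130 118 101] [1107. 1106. 1107. 1108. 1116.]
212 [443.8 -99.2  44.8] [134 122 104] [1110. 1110. 1111. 1106. 1114.]
213 [442.8 -99.6  42.6] [131 120 102] [1113. 1106. 1108. 1110. 1115.]
214 [440.3 -98.3  40.3] [129 119 100] [1110. 1111. 1111. 1110. 1120.]
215 [442.9 -99.5  37.5] [133 121 101] [1114. 1110. 1112. 1112. 1116.]
216 [443.  -99.6  35.1] [144 131 105] [1111. 1109. 1112. 1112. 1115.]
217 [442.1 -99.6  32.5] [157 138 104] [1115. 1111. 1109. 1109. 1118.]
218 [442.1 -97.9  29.6] [159 142 104] [1119. 1114. 1111. 1119. 1123.]
219 [442.4 -99.1  26.9] [162 144 107] [1117. 1114. 1112. 1117. 1118.]
220 [442.6 -98.5  24.3] [161 140 105] [1120. 1119. 1116. 1115. 1123.]
221 [442.5 -99.3  22. ] [160 140 105] [1119. 1119. 1118. 1120. 1120.]
222 [443.9 -97.3  19.2] [167 146 105] [1124. 1121. 1116. 1115. 1166.]
223 [459.3 -67.4   0.5] [190 165 108] [1158. 1156. 1160. 1163. 1157.]
224 [ 4.576e+02 -7.050e+01 -2.000e-01] [192 162 100] [1156. 1155. 1152. 1157. 1152.]
225 [454.4 -76.4  -0.5] [156 130  79] [1150. 1150. 1151. 1149. 1150.]
at [452.3 -89.4  48.6] xz -0.691 shift cm [  5.12 -20.76  -6.18]
```

The vial is vertical with its base 28.5 mm below the TCP, as expected. I'll move above the holder.

Emit:
send_rows:
  targets:
    - {"gripper": 1, "x": 0.64, "y": -2.6, "z": -0.77, "ax": 0, "ay": 0, "az": 0}
    - {"gripper": 1, "x": 0.64, "y": -2.6, "z": -0.77, "ax": 0, "ay": 0, "az": 0}
    - {"gripper": 1, "x": 0.64, "y": -2.6, "z": -0.77, "ax": 0, "ay": 0, "az": 0}
    - {"gripper": 1, "x": 0.64, "y": -2.6, "z": -0.77, "ax": 0, "ay": 0, "az": 0}
    - {"gripper": 1, "x": 0.64, "y": -2.6, "z": -0.77, "ax": 0, "ay": 0, "az": 0}

```text
clock: 29.78
position: [557.0, -181.7, 55.7]
ee_rot: [-0.523, 0.767, 0.21, 0.307]
contact_force: [-0.4, -0.6, -0.3]
gripper_width: 20.6
grasp_force: 58.9
```

Emit:
send_rows:
  targets:
    - {"gripper": 1, "x": 0.64, "y": -2.6, "z": -0.77, "ax": 0, "ay": 0, "az": 0}
    - {"gripper": 1, "x": 0.64, "y": -2.6, "z": -0.77, "ax": 0, "ay": 0, "az": 0}
    - {"gripper": 1, "x": 0.64, "y": -2.6, "z": -0.77, "ax": 0, "ay": 0, "az": 0}
    - {"gripper": 1, "x": 0, "y": 0, "z": 0, "ax": 0, "ay": 0, "az": 0}
    - {"gripper": 1, "x": 0, "y": 0, "z": 0, "ax": 0, "ay": 0, "az": 0}

```text
clock: 30.2
position: [618.4, -237.7, 58.2]
ee_rot: [-0.523, 0.767, 0.211, 0.307]
contact_force: [-0.0, -0.0, -0.2]
gripper_width: 20.5
grasp_force: 59.0
```

Emit:
send_rows:
  targets:
    - {"gripper": 1, "x": 0, "y": 0, "z": 0, "ax": 0, "ay": 0, "az": 0}
    - {"gripper": 1, "x": 0, "y": 0, "z": 0, "ax": 0, "ay": 0, "az": 0}

```text
clock: 30.37
position: [616.7, -237.5, 58.2]
ee_rot: [-0.522, 0.767, 0.211, 0.307]
contact_force: [-1.0, -0.9, 0.3]
gripper_width: 20.7
grasp_force: 59.0
```

Run:
```python
from h import *
go(616,-240,45); go(616,-240,35)
m=arm.camera_model("side"); im,d=arm.get_image("side"); cv2.imwrite("pics/s3.png",im[:,:,::-1]); T=np.array(m["cam_to_world"])
v,u=np.mgrid[0:384,0:512]; uv=np.c_[u.ravel(),v.ravel()]
P=(ray(m,uv,False)*d.ravel()[:,None])@T[:3,:3].T+T[:3,3]; C=im.reshape(-1,3).astype(int)
k=(np.hypot(P[:,0]-616,P[:,1]+240)<30)&(C.max(1)>75)&(P[:,2]>22)&(P[:,2]<60)&(d.ravel()>0)
Q=P[k]; 
for lo in range(22,60,5):
    q=Q[(Q[:,2]>=lo)&(Q[:,2]<lo+5)]; print(lo,len(q),np.round(np.median(q,0),1) if len(q) else "", np.round(np.ptp(q[:,0]),0) if len(q) else "")
k=(np.hypot(P[:,0]-616,P[:,1]+240)<45)&(C.max(1)<45)&(P[:,2]<14)&(P[:,2]>2); q=P[k]; print("holder",k.sum(),rect(q))
```

```text
at [ 616.7 -237.5   58.2] xz -0.692 shift cm [ 1.1  -0.03  0.78]
at [ 616.7 -237.5   58.2] xz -0.692 shift cm [ 1.8  -0.04  1.5 ]
22 0  
27 15 [ 605.2 -244.6   30.7] 16.0
32 22 [ 607.2 -245.2   34.9] 20.0
37 21 [ 605.1 -245.1   39.6] 22.0
42 27 [ 607.  -245.8   44.4] 18.0
47 14 [ 606.4 -245.4   49.6] 16.0
52 29 [ 607.9 -246.8   54.7] 32.0
57 11 [ 610.5 -246.1   58.7] 37.0
holder 236 (array([ 612.6, -243.4]), array([58.1, 52.6]), 66.0)
```

The vial is plumb over the holder: axis about (614.5,-237), holder about (615,-241), within the 11 mm clearance. I'll lower it.

Emit:
send_rows:
  targets:
    - {"gripper": 1, "x": 0.8, "y": 0, "z": 0.5, "ax": 0, "ay": 0, "az": 0}
    - {"gripper": 1, "x": 0.6, "y": 0, "z": 0.5, "ax": 0, "ay": 0, "az": 0}
    - {"gripper": 1, "x": 0.4, "y": 0, "z": 0.4, "ax": 0, "ay": 0, "az": 0}
    - {"gripper": 1, "x": 0, "y": 0, "z": 0, "ax": 0, "ay": -1.0, "az": 0}
    - {"gripper": 1, "x": 0, "y": 0, "z": 0, "ax": 0, "ay": 0, "az": 0}

```text
clock: 30.83
position: [615.2, -242.7, 34.0]
ee_rot: [-0.519, 0.765, 0.216, 0.314]
contact_force: [-0.1, 0.1, -0.7]
gripper_width: 20.9
grasp_force: 59.1
```

Emit:
send_rows:
  targets:
    - {"gripper": 1, "x": 0, "y": 0, "z": 0, "ax": 0, "ay": 0, "az": 0}
    - {"gripper": 1, "x": 0, "y": 0, "z": 0, "ax": 0, "ay": 0, "az": 0}

```text
clock: 31.0
position: [615.8, -242.6, 35.0]
ee_rot: [-0.52, 0.765, 0.215, 0.314]
contact_force: [-0.2, 0.6, -0.3]
gripper_width: 20.3
grasp_force: 59.1
```

Run:
```python
from h import *
go(616,-241,32)
m=arm.camera_model("side"); im,d=arm.get_image("side"); T=np.array(m["cam_to_world"])
v,u=np.mgrid[0:384,0:512]; uv=np.c_[u.ravel(),v.ravel()]
P=(ray(m,uv,False)*d.ravel()[:,None])@T[:3,:3].T+T[:3,3]; C=im.reshape(-1,3).astype(int)
k=(np.hypot(P[:,0]-616,P[:,1]+240)<22)&(C.max(1)>75)&(P[:,2]>3)&(P[:,2]<45)&(d.ravel()>0)
Q=P[k]; print(len(Q),np.round(np.percentile(Q[:,2],[0,2,5]),1),np.round(np.median(Q,0)+[7.5,8.7,0],1))
```

```text
at [ 615.8 -242.6   35. ] xz -0.704 shift cm [0.1  0.04 0.32]
133 [5.6 8.2 9.3] [ 615.5 -242.4   24.8]
```

Emit:
send_rows:
  targets:
    - {"gripper": 1, "x": 0.07, "y": 0, "z": 0.1, "ax": 0, "ay": 0, "az": 0}
    - {"gripper": 1, "x": 0, "y": 0, "z": 0, "ax": 0, "ay": 0, "az": 0}
    - {"gripper": 1, "x": 0, "y": 0, "z": 0, "ax": 0, "ay": 0, "az": 0}

```text
clock: 31.3
position: [616.0, -242.1, 34.1]
ee_rot: [-0.52, 0.765, 0.215, 0.314]
contact_force: [0.9, -0.8, -0.6]
gripper_width: 20.4
grasp_force: 59.1
```

Emit:
send_rows:
  targets:
    - {"gripper": 1, "x": 0.04, "y": 0, "z": 0.1, "ax": 0, "ay": 0, "az": 0}
    - {"gripper": 1, "x": 0, "y": 0, "z": 0, "ax": 0, "ay": 0, "az": 0}
    - {"gripper": 1, "x": 0, "y": 0, "z": 0, "ax": 0, "ay": 0, "az": 0}

```text
clock: 31.55
position: [616.2, -242.0, 33.9]
ee_rot: [-0.52, 0.764, 0.215, 0.314]
contact_force: [-0.7, -0.7, 3.6]
gripper_width: 20.6
grasp_force: 59.4
```

Contact is felt at 3.6 N, so the vial stands on the floor. I'll open gently and back out along the tool axis.

Emit:
send_rows:
  targets:
    - {"gripper": 0.3, "x": 0, "y": 0, "z": 0, "ax": 0, "ay": 0, "az": 0}
    - {"gripper": 0.3, "x": 0, "y": 0, "z": 0, "ax": 0, "ay": 0, "az": 0}
    - {"gripper": 0.3, "x": 0, "y": 0, "z": 0, "ax": 0, "ay": 0, "az": 0}
    - {"gripper": -0.7, "x": 0, "y": 0, "z": 0, "ax": 0, "ay": 0, "az": 0}
    - {"gripper": -0.7, "x": 0, "y": 0, "z": 0, "ax": 0, "ay": 0, "az": 0}

```text
clock: 31.97
position: [616.1, -241.7, 32.8]
ee_rot: [-0.52, 0.765, 0.215, 0.314]
contact_force: [-0.4, 0.1, 0.9]
gripper_width: 53.2
grasp_force: 0.0
```

Emit:
send_rows:
  targets:
    - {"gripper": -0.7, "x": 0, "y": 0, "z": 0, "ax": 0, "ay": 0, "az": 0}
    - {"gripper": -0.7, "x": 0, "y": 0, "z": -1, "ax": 0, "ay": 0, "az": 0}
    - {"gripper": -0.7, "x": 0, "y": 0, "z": -2, "ax": 0, "ay": 0, "az": 0}
    - {"gripper": -0.7, "x": 0, "y": 0, "z": -3, "ax": 0, "ay": 0, "az": 0}
    - {"gripper": -0.7, "x": 0, "y": 0, "z": -3, "ax": 0, "ay": 0, "az": 0}

```text
clock: 32.38
position: [592.4, -301.4, 97.7]
ee_rot: [-0.52, 0.765, 0.216, 0.314]
contact_force: [0.8, 0.1, -0.4]
gripper_width: 72.8
grasp_force: 0.0
```

Emit:
send_rows:
  targets:
    - {"gripper": -0.7, "x": 0, "y": 0, "z": -3, "ax": 0, "ay": 0, "az": 0}
    - {"gripper": -0.7, "x": 0, "y": 0, "z": -2, "ax": 0, "ay": 0, "az": 0}
    - {"gripper": -0.7, "x": 0, "y": 0, "z": 0, "ax": 0, "ay": 0, "az": 0}
    - {"gripper": -0.7, "x": 0, "y": 0, "z": 0, "ax": 0, "ay": 0, "az": 0}

```text
clock: 32.72
position: [580.1, -334.8, 133.7]
ee_rot: [-0.52, 0.765, 0.214, 0.315]
contact_force: [0.4, 1.5, -0.3]
gripper_width: 72.7
grasp_force: 0.0
```

Run:
```python
from h import *
s=arm.read_state(); print(np.round(s["position"],1),s["clock"])
for c in ("side","top"):
    m=arm.camera_model(c); im,d=arm.get_image(c); cv2.imwrite(f"pics/{c}_end.png",im[:,:,::-1]); T=np.array(m["cam_to_world"])
    v,u=np.mgrid[0:384,0:512]; uv=np.c_[u.ravel(),v.ravel()]
    P=(ray(m,uv,False)*d.ravel()[:,None])@T[:3,:3].T+T[:3,3]
    if c=="side": vd=(P[:,:2]-T[:2,3]); P[:,:2]+=11.5*vd/np.linalg.norm(vd,axis=1)[:,None]
    k=(np.hypot(P[:,0]-616,P[:,1]+240)<40)&(P[:,2]>16)&(P[:,2]<75)&(d.ravel()>0)
    for lo in range(16,76,8):
        q=P[k&(P[:,2]>=lo)&(P[:,2]<lo+8)]; print(c,lo,len(q),np.round(np.median(q,0),1) if len(q) else "")
    if c=="top":
        for n,x,y,w,h in [("fs",615,38,20,22),("fl",632,-31,24,26),("packs+",627,260,50,60),("packs-",627,187,50,60),("loupe",447,234,40,50),("pencil",464,122.5,20,60)]:
            k=(abs(P[:,0]-x)<w)&(abs(P[:,1]-y)<h/2+8)&(d.ravel()>0); C=im.reshape(-1,3).astype(int)
            if n[0]=="f": k&=C[:,0]>1.3*C[:,2]; k&=C.max(1)<130
            if n[0]=="p" and "ack" in n: k&=(C[:,0]>1.5*C[:,2])&(abs(P[:,0]-x)<45)
            q=P[k]; print(n,len(q),np.round(q.mean(0),1) if len(q) else "",np.round(np.percentile(q[:,2],[5,50,95]),1) if len(q) else "")
        for n,win,z in [("loupe",(150,210,22,36),7),("pencil",(198,194,12,44),3)]:
            q=seg(im,win,18); print(n,rect(toplane(m,q,z)),toplane(m,q,z).mean(0)[:2].round(1))
```

```text
[ 580.1 -334.8  133.7] 32.7167
side 16 30 [ 612.2 -240.1   20.3]
side 24 39 [ 612.9 -241.9   28. ]
side 32 35 [ 613.2 -240.3   36. ]
side 40 35 [ 614.5 -240.3   42.2]
side 48 37 [ 614.9 -239.5   52.2]
side 56 27 [ 619.4 -233.7   56.9]
side 64 0 
side 72 0 
top 16 11 [ 606.7 -234.7   22. ]
top 24 11 [ 608.  -233.9   28.5]
top 32 10 [ 607.3 -234.6   36.9]
top 40 16 [ 607.8 -235.6   41.2]
top 48 24 [ 613.1 -240.    54.6]
top 56 33 [ 615.5 -241.7   57.2]
top 64 0 
top 72 0 
fs 35 [614.3  39.5  15.7] [ 9.4 16.2 19.7]
fl 59 [629.1 -29.7  17.1] [12.9 17.3 20.6]
packs+ 51 [603.4 261.3  13.2] [10.6 13.1 16.2]
packs- 49 [601.6 188.5  13.1] [10.6 12.8 15.3]
loupe 786 [446.3 233.2   4.4] [-1.6  1.5 14.5]
pencil 444 [464.  122.4   1. ] [-2.1  0.7  5.6]
loupe (array([448.1, 234.8]), array([67. , 36.5]), -7.5) [447.  233.5]
pencil (array([467. , 122.3]), array([86.8,  9. ]), -9.3) [464.  122.7]<stdin>:7: RuntimeWarning: invalid value encountered in divide
```

Every check passes:
- **Vial:** upright at about (614,-240), top at 58 mm, so standing on the holder floor.
- **Finds and packs:** flat in their trays. The pack tops are at 13 mm (4 mm floor + 9 mm pack).
- **Loupe and pencil:** unmoved.

Handing in.

```bash
python3 -c "
from bench import arm
print(arm.job_done())"
```

```text
the job is handed in; nothing more can be done
None
```

I handed the job in at about 33 s: both finds are in the white tray, both packs lie flat in the blue tray, the vial stands upright in the holder, and the loupe and pencil are unmoved; I knocked the vial over while carrying a pack past it, and stood it up again by grasping it at a lean.

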